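Stand up and tag the sterilising canisters

ROBOT

A 6-joint arm with a two-finger parallel gripper is mounted at the origin on the work surface. World frame = base frame: x ahead of the robot, y to its left, z up, the work surface at z = 0. Lengths are in m, angles in rad, forces in N, time in s.
With the tool pointing down it reaches from about 0.35 to 0.875 m from the base axis. Payload 4.2 kg.
Tool frame: the origin (TCP) lies at the very end of the fingers, on their centre line; the grasp point (between the pads) lies tcp_to_grasp behind it (tcp_to_grasp is the distance from the TCP to the grasp point, in m); z points along the fingers, y is the direction in which the jaws open and shut (so a half turn about z gives the same grasp; the last joint's range is limited). The gripper opens to 85 mm and grips with 20 to 120 N. Pads are 22 mm wide; open, the fingers measure 114 mm over their backs; the gripper's body (76 mm by 85 mm) begins 54 mm behind the grasp point. The pads swing forward as they close: fully open they stand 13 mm farther back than shut.
Start: joints at [1.516, 0.385, 0.008, 0, -1.194, -0.259], TCP at [0.193, 0.594, 0.231] pointing down, gripper open.
Joint ranges: [-3.14, 3.14], [-1.21, 2.06], [-1.07, 1.41], [-3.16, 2.05], [-2.99, -0.16], [-3.1, 3.1]. Speed limits (rad/s): [2.79, 2.79, 3.14, 3.14, 3.14, 3.14].

INTERFACE

Orientations are given as a rotation vector (axis times angle).
In Python, from station import get_state, grab_frame, camera_params, job_done, tcp_to_grasp gives the robot as it stands.
- The arm moves only by the tool servo_tool, never from a script. Its argument "commands" is a list of rows, each an object with "travel": the shift along the tool's x, y, z in m, a list of three; "rotation": the turn, a rotation vector about the tool's x, y, z in degrees, a list of three. In form: [{"travel": [tx, ty, tz], "rotation": [rx, ry, rz]}, ...]. A call has 1 to 8 rows; each row is the pose to reach, as a shift and turn from the pose measured when the call began, along the tool's axes at that moment; what a row does not reach only later rows make up. A row lasts 1/12 s, in which the tool goes at most 41.7 mm and 7.16 degrees, less where a joint would pass 70% of its speed; a pose out of reach is approached as far as the arm can. A call with a gripper value outside its range is refused whole. "claw" is the opening, from -1 (shut) to 1 (fully open), set as the call begins (left out, the last holds). The fingers move at their own pace and stop on an object; "force" is the grip in N (left out, the last holds). Time passes only in rows, so rows that repeat a pose let the fingers close. It gives the time, the measured TCP pose, the force and the opening at its end, in the units of the state.
- get_state(): the state, without advancing time (a new reading comes with each control period).
- grab_frame(name): name is "side" or "top" or "wrist"; returns (picture, depth): 384x512x3 uint8, red, green, blue; 384x512 float32, m along the optical axis (not along the pixel's ray), 0 where there is no reading.
- camera_params(name): a dict with "mtx" (3x3 intrinsics, pixels), "R" (3x3) and "t" (3): a world point X has camera coordinates R X + t. Camera axes: x right, y down, z forward; pixel columns grow to the right and rows downward; lengths in m; the calibration is good to about 2 mm. The wrist camera is an equidistant fisheye: a pixel r from the principal point sees the ray r / f radians off the axis. A picture is of the moment at which its call begins: read the wrist's pose just before it. camera_params takes no time and is no camera call; for the wrist camera it gives the pose at the moment of the call.
- job_done(): hands the job in, once; it reports no verdict.
The state is a dict: "time_s": time; "qpos": joint angles; "dq": joint speeds; "joint_efforts": joint torques, N m; "tool_pos": TCP position; "orientation": TCP orientation; "force": force on the tool from outside, world axes, zero at the start; "ft_torque": the same for the moment, N m; "grip_width": finger opening in m.
Only numpy, scipy, OpenCV 4.12 (cv2) and the standard library are available. Lean on these libraries where they do the work, as an engineer would, in place of code of your own. Each camera call takes 0.05 s, during which the arm holds its last target. There are 200 camera calls.

TASK

First stand every canister up on its foot along the steel upstand: butt its foot end against the upstand and tip it up there by its head end, keeping the foot down near the counter all the time, so that in the end the foot is flush against the upstand. Only then pull the drawer open, take out the tags and set down in the dished head of each canister the tag of its own colour, and lastly push the drawer fully shut again. Leave the blue bottle and the amber jar where they are.

Things in the scene. Friction and masses are not known exactly. Their poses are not given: they have to be found in the camera images.
- stop: Fixed stainless upstand (the stop) on the counter: a plate 460 mm long, 60 mm high, 5 mm thick, a 4 mm flange behind it, a blue patch painted on the counter before it. Origin: on the counter, mid-length, on the plate's front face. x: level, square to the plate, away from the robot (canisters butt from the -x side); y: along the plate; z: up.
- can_red: Loose aluminium canister, red head and band, 178 mm long: tube 50 mm across, square grey foot block 52 x 52 x 22 mm that stops it rolling; 0.26-0.49 kg; may be absent. Origin: centre of the foot face; x: along its axis from foot to head. Starts lying (origin 26 mm up), foot 10-65 mm short of the stop, up to 0.16 rad askew. Standing, x points up and the origin is at counter height.
- can_red_head (a point): Centre of the floor of the shallow round dish in the red head of the red canister, 170 mm from the foot face. The dish is 45 mm across inside and 8 mm deep; its 2.5 mm rim ends 178 mm from the foot face.
- tag_red: Loose red plastic tag block with a pale label on top, 30 mm (its x) x 20 mm (its y) x 22 mm (its z), 30 g. Origin: the centre of its underside. It starts flat in the drawer, its long side roughly along the drawer front, 15 mm or more from its neighbours; any order.
- can_green: Loose aluminium canister, green head and band, 178 mm long: tube 50 mm across, square grey foot block 52 x 52 x 22 mm that stops it rolling; 0.26-0.49 kg; may be absent. Origin: centre of the foot face; x: along its axis from foot to head. Starts lying (origin 26 mm up), foot 10-65 mm short of the stop, up to 0.16 rad askew. Standing, x points up and the origin is at counter height.
- can_green_head (a point): Centre of the floor of the shallow round dish in the green head of the green canister, 170 mm from the foot face. The dish is 45 mm across inside and 8 mm deep; its 2.5 mm rim ends 178 mm from the foot face.
- tag_green: Loose green plastic tag block with a pale label on top, 30 mm (its x) x 20 mm (its y) x 22 mm (its z), 30 g. Origin: the centre of its underside. It starts flat in the drawer, its long side roughly along the drawer front, 15 mm or more from its neighbours; any order.
- can_yellow: Loose aluminium canister, yellow head and band, 178 mm long: tube 50 mm across, square grey foot block 52 x 52 x 22 mm that stops it rolling; 0.26-0.49 kg; may be absent. Origin: centre of the foot face; x: along its axis from foot to head. Starts lying (origin 26 mm up), foot 10-65 mm short of the stop, up to 0.16 rad askew. Standing, x points up and the origin is at counter height.
- can_yellow_head (a point): Centre of the floor of the shallow round dish in the yellow head of the yellow canister, 170 mm from the foot face. The dish is 45 mm across inside and 8 mm deep; its 2.5 mm rim ends 178 mm from the foot face.
- tag_yellow: Loose yellow plastic tag block with a pale label on top, 30 mm (its x) x 20 mm (its y) x 22 mm (its z), 30 g. Origin: the centre of its underside. It starts flat in the drawer, its long side roughly along the drawer front, 15 mm or more from its neighbours; any order.
- unit: Fixed low white drawer unit, 240 mm deep (x) x 240 mm wide (y) x 85 mm high, one drawer. Origin: the centre of its underside, on the counter. Its front faces its own -x, towards the robot; the drawer slides out along the unit's -x.
- unit_drawer0 (a joint): The drawer slide, m: 0 shut, 0.165 fully out; starts at 0 to 0.012; about 1 N of friction, stays where left. Inside, the drawer floor is 22 mm above the counter, 198 mm wide, about 195 mm long; the 6 mm side walls end 63 mm above the counter; the inner face of the front lies 21 mm behind its outer face (outer face = unit front when shut).
- unit_drawer0_handle (a point): The middle of the drawer's bar handle: a round steel bar 11 mm thick and 120 mm long, along the unit's y, 47 mm above the counter, its axis 35 mm in front of the drawer front (a gap of 29 mm behind the bar). Moves with the drawer.
- spray: Bystander: blue plastic bottle, 64 mm in diameter, 170 mm high. Origin: the centre of its underside. Leave it where it is.
- jar: Bystander: amber glass jar with a white cap, 56 mm in diameter, 70 mm high. Origin: the centre of its underside. Leave it where it is.
Not all that is in view belongs to the job. Leave any purple or turquoise look-alike of the can_green alone.

How it is judged:
On the way, in this order (a step that is already met when the one before it is completed fails the run):
1. every canister present stands upright with its foot against the stop, the drawer still shut or nearly so (angle between each of can_red, can_green, can_yellow's own x axis and vertical below 0.09 rad and x of can_red in the frame of stop between -0.04 and -0.015 m and y of can_red in the frame of stop between -0.23 and 0.23 m and height (world z) of each of can_red, can_green, can_yellow below 0.01 m and x of can_green in the frame of stop between -0.04 and -0.015 m and y of can_green in the frame of stop between -0.23 and 0.23 m and x of can_yellow in the frame of stop between -0.04 and -0.015 m and y of can_yellow in the frame of stop between -0.23 and 0.23 m and value of joint unit_drawer0 below 0.04 m), for 0.3 s.
2. the drawer has been pulled open by 8 cm or more (value of joint unit_drawer0 above 0.08 m), for 0.2 s.
At the end, for the whole second after the job is handed in: Every canister present stands upright (within 5 degrees) on its foot on the counter, its foot within 14 mm of the upstand and within the upstand's length, at rest, with the tag of its own colour resting in its dished head (within 18 mm of the middle); the drawer is shut to within 6 mm (angle between each of can_red, can_green, can_yellow's own x axis and vertical below 0.09 rad and x of can_red in the frame of stop between -0.04 and -0.015 m and y of can_red in the frame of stop between -0.23 and 0.23 m and height (world z) of each of can_red, can_green, can_yellow below 0.01 m and horizontal distance between tag_red and can_red_head below 0.018 m and x of tag_red in the frame of can_red between 0.165 and 0.195 m and linear speed of each of can_red, can_green, can_yellow below 0.02 m/s and x of can_green in the frame of stop between -0.04 and -0.015 m and y of can_green in the frame of stop between -0.23 and 0.23 m and horizontal distance between tag_green and can_green_head below 0.018 m and x of tag_green in the frame of can_green between 0.165 and 0.195 m and x of can_yellow in the frame of stop between -0.04 and -0.015 m and y of can_yellow in the frame of stop between -0.23 and 0.23 m and horizontal distance between tag_yellow and can_yellow_head below 0.018 m and x of tag_yellow in the frame of can_yellow between 0.165 and 0.195 m and value of joint unit_drawer0 below 0.006 m); the robot touches nothing.
It fails at once if a canister's foot is lifted off the counter (foot face centre above 60 mm) (height (world z) of any of can_red, can_green, can_yellow above 0.06 m).
It fails at once if a canister is tipped up away from the stop (axis raised 30 to 70 degrees while its foot face centre is over 12 cm from the stop) ((angle between can_red's own x axis and vertical between 0.35 and 1.05 rad and x of can_red in the frame of stop below -0.12 m) or (angle between can_green's own x axis and vertical between 0.35 and 1.05 rad and x of can_green in the frame of stop below -0.12 m) or (angle between can_yellow's own x axis and vertical between 0.35 and 1.05 rad and x of can_yellow in the frame of stop below -0.12 m)).
It fails at once if the blue bottle or the amber jar is moved by more than 3 cm (distance of any of spray, jar from where it was at the start of the episode above 0.03 m).
Of can_red, can_green, can_yellow only 2 to 3 are there at a start; the rules pass over those that are not, and their reading is None.
At some moment in a run one of tag_red, tag_green, tag_yellow may be knocked a few centimetres aside while the robot is not near it.
Once in a run the grip may slacken for a moment while it holds something.
It also fails if it takes over 210 s, if anything falls off the work surface, if the arm or the gripper's body presses on something with over 40 N, if the wrist force passes 120 N, or if a joint passes its speed limit or range.

## Working session

There is one attempt and no reset: what is moved stays moved. The work goes in short steps, Python scripts to look and compute and a tool call to move; the robot and the scene stay as the last step left them, time stands still between calls to the robot, and variables do not carry over. Pictures are saved under pics/ and viewed, about 12 in all and at most 16, crops included, and the job is handed in when it is done.

Besides the shell and the picture viewer there is one more tool, called as name(argument=value, ...), one argument or row to a line, values as JSON. servo_tool: Moves the arm, as the interface text tells. Its arguments: {"type":"object","properties":{"commands":{"type":"array","items":{"type":"object","properties":{"travel":{"type":"array","items":{"type":"number"}},"rotation":{"type":"array","items":{"type":"number"}}}}},"claw":{"type":"number"},"force":{"type":"number"}},"required":["commands"]}

```bash
mkdir -p pics; ls; cat > h.py <<'E'
import numpy as np, cv2
from station import *
from scipy.spatial.transform import Rotation as Ro
def save(n,im): cv2.imwrite('pics/'+n,im[:,:,::-1])
def cloud(name):
    P=camera_params(name); im,d=grab_frame(name)
    K=np.array(P['mtx']);v,u=np.mgrid[:384,:512]
    c=np.stack([(u-K[0,2])/K[0,0]*d,(v-K[1,2])/K[1,1]*d,d],-1)
    W=(c-np.array(P['t']))@np.array(P['R'])
    W[d==0]=np.nan
    return im,d,W
def plan(pos,rv):
    "travel & rotation (deg) from now to world TCP pose"
    s=get_state();R0=Ro.from_rotvec(s['orientation'])
    t=R0.inv().apply(np.array(pos)-s['tool_pos']); r=(R0.inv()*Ro.from_rotvec(rv)).as_rotvec(degrees=True)
    print('travel',t.round(4),'rot',r.round(2),'dist',np.linalg.norm(t).round(3))
E
python3 - <<'E'
from h import *
s=get_state();print(s,tcp_to_grasp)
ims=[]
for n in('side','top'):
    im,d,W=cloud(n);save(n+'0.png',im);np.savez(n+'0.npz',im=im,W=W)
    P=camera_params(n);print(n,-np.array(P['R']).T@P['t'],np.array(P['R']).round(2).tolist(),np.array(P['mtx'])[0,0])
E
```

```text
pics
{'time_s': 0.0, 'qpos': array([ 1.51557974e+00,  3.85523799e-01,  6.64896427e-03, -5.27788701e-04,
       -1.19402464e+00, -2.58593787e-01]), 'dq': array([ 1.68156300e-03, -2.28014785e-03,  2.12573132e-04, -1.47984902e-03,
        1.41427787e-04, -8.48809690e-05]), 'joint_efforts': array([ 2.83327086e-05, -3.92292309e+01,  1.88400793e+01,  4.18634802e+00,
       -4.57404123e-03,  1.36331991e-06]), 'tool_pos': array([0.19272549, 0.59392574, 0.23024616]), 'orientation': array([ 3.10083655e+00, -4.90879210e-01, -4.30940056e-04]), 'force': array([0.38623137, 0.21678405, 0.57552474]), 'ft_torque': array([ 0.03339764, -0.04261761, -0.03523767]), 'grip_width': 0.08556799911690934} 0.0187
side [-0.04819921 -1.02685067  0.71340099] [[0.88, -0.47, 0.01], [-0.22, -0.43, -0.88], [0.41, 0.77, -0.48]] 437.76509141520063
top [0.31515814 0.00967811 1.22853459] [[0.01, -1.0, 0.03], [-0.99, -0.01, -0.17], [0.17, -0.03, -0.98]] 417.3525339551273
```

View pics/top0.png

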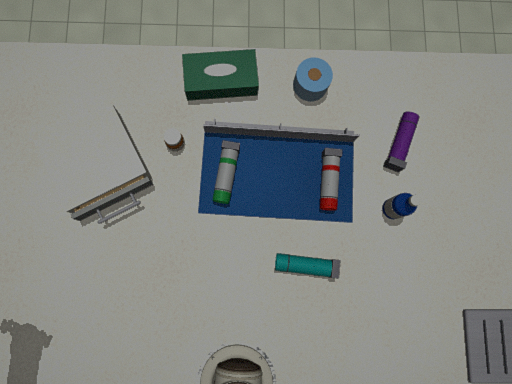

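View pics/side0.png

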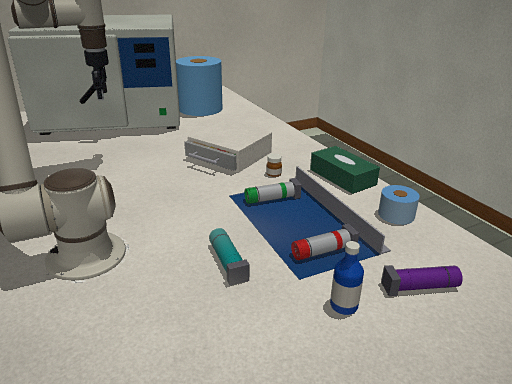

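Two canisters are present. Top view: green has its head at (222,198) and foot at (230,146). Red has its head at (328,205) and foot at (332,153). There is no yellow. The turquoise and purple ones are look-alikes. The drawer front is at (110,197), its handle at (120,208), the jar at (175,140) and the bottle at (400,205).

```bash
cat > m.py <<'E'
from h import *
def cans(im,W):
    hsv=cv2.cvtColor(im,cv2.COLOR_RGB2HSV);H,S,V=[hsv[...,i].astype(int) for i in range(3)]
    out={}
    for c,m in dict(red=((H<6)|(H>174))&(S>150)&(V>80),green=(H>50)&(H<72)&(S>150)&(V>60)).items():
        out[c]=m&(W[...,0]>0.3)&(W[...,0]<.85)&(np.abs(W[...,1])<.5)
    return out
E
python3 - <<'E'
from m import *
z=np.load('top0.npz');im,W=z['im'],z['W']
# plate: top edge points
X,Y,Z=W[...,0],W[...,1],W[...,2]
v,u=np.mgrid[:384,:512]
box=(u>195)&(u<365)&(v>110)&(v<150)
hi=box&(Z>.045)&(Z<.07)&(X>.4)
p=W[hi];print('plate top',len(p),p.mean(0),np.percentile(Z[hi],[5,50,95]))
l=cv2.fitLine(p[:,:2].astype(np.float32),cv2.DIST_HUBER,0,.01,.01).ravel();print(l, p[:,1].min(),p[:,1].max())
r=(p[:,:2]-l[2:])@np.array([-l[1],l[0]]);print(np.percentile(r,[1,10,50,90,99]))
# canisters: all points 15-60mm high in blue area, by side
for nm,ur in(('green',(205,245)),('red',(315,345))):
    m=(u>ur[0])&(u<ur[1])&(v>137)&(v<215)&(Z>.02)&(Z<.06)
    n,lab,st,_=cv2.connectedComponentsWithStats(m.astype(np.uint8));k=1+np.argmax(st[1:,4]);p=W[(lab==k)]
    l=cv2.fitLine(p[:,:2].astype(np.float32),cv2.DIST_HUBER,0,.01,.01).ravel();d=l[:2]*np.sign(-l[0])
    s=(p[:,:2]-l[2:])@d;a,b=np.percentile(s,[.5,99.5]);q=(p[:,:2]-l[2:])@np.array([-d[1],d[0]])
    print(nm,len(p),'foot',l[2:]+a*d,'head',l[2:]+b*d,'len',b-a,'ang',np.degrees(np.arctan2(d[1],d[0])),'w',np.percentile(q,[1,50,99]),'z',np.percentile(p[:,2],[50,99]))
# unit
m=(u<200)&(v<260)&(v>90)&(Z>.075)&(Z<.1)&(Y>.1)
p=W[m][:,:2].astype(np.float32);print('unit',cv2.minAreaRect(p), len(p))
m=(u<160)&(v<230)&(v>185)&(Z>.03)&(Z<.06)&(Y>.1);p=W[m][:,:2].astype(np.float32);print('handle',cv2.minAreaRect(p),len(p))
for nm,(a,b) in dict(jar=(175,135),spray=(402,205),teal=(305,265)).items():
    print(nm,np.nanmean(W[b-2:b+3,a-2:a+3],axis=(0,1)))
s=np.load('side0.npz');W=s['W'];Z=W[...,2]
v,u=np.mgrid[:384,:512]
m=(u>180)&(u<275)&(v>120)&(v<175)&(Z>.08)&(Z<.09);p=W[m][:,:2].astype(np.float32);print('unit side',cv2.minAreaRect(p),len(p),np.median(Z[m]))
m=(u>180)&(u<240)&(v>140)&(v<180)&(Z>.04)&(Z<.056)&(W[...,0]<.47);p=W[m][:,:2].astype(np.float32);print('handle side',cv2.minAreaRect(p))
m=(u>290)&(u<390)&(v>165)&(v<250)&(Z>.05)&(Z<.066);p=W[m];print('plate side',p.mean(0),np.ptp(p,axis=0))
l=cv2.fitLine(p[:,:2].astype(np.float32),cv2.DIST_HUBER,0,.01,.01).ravel();print(l)
E
```

```text
plate top 666 [ 0.69692614 -0.09729794  0.05501129] [0.04668145 0.0551621  0.06301584]
[ 0.04847398  0.9988244   0.7084321  -0.11869082] -0.351509786043299 0.10563124373805445
[-0.00423503 -0.00252852  0.00094211  0.05275598  0.06380256]
green 1032 foot [0.67364174 0.02243427] head [0.49983557 0.04988267] len 0.17596022133249356 ang 171.02567 w [-0.02532391  0.00030757  0.02373979] z [0.04701435 0.05489921]
red 1051 foot [ 0.65819531 -0.27507285] head [ 0.48383782 -0.26000995] len 0.1750069249002002 ang 175.06242 w [-0.02219092 -0.00104198  0.02737729] z [0.047058   0.05514446]
unit ((0.6292035579681396, 0.3668542206287384), (0.2507190704345703, 0.3448868691921234), 28.179067611694336) 6930
handle ((0.4805099666118622, 0.3599432706832886), (0.06902599334716797, 0.2194904088973999), 23.699892044067383) 466
jar [0.68435135 0.18357129 0.06993345]
spray [ 0.48211158 -0.44394745  0.12345329]
teal [ 0.31972473 -0.18985022  0.04883262]
unit side ((0.6156041622161865, 0.417431116104126), (0.23429447412490845, 0.24809035658836365), 28.055587768554688) 1449 0.08679656076437868
handle side ((0.45060473680496216, 0.38563162088394165), (0.1389552503824234, 0.03737030550837517), 89.20393371582031)
plate side [ 0.70344946 -0.15752773  0.05575714] [0.47893185 0.46477161 0.01596855]
[ 0.57163066  0.82051104  0.69446665 -0.1872521 ]
```

```bash
cat >> h.py <<'E'
PHI=np.radians(-2.78); SX=np.array([np.cos(PHI),np.sin(PHI),0]); SY=np.array([-SX[1],SX[0],0])
S0=np.array([.7075,-.1235,0])   # stop origin
def pose(grasp,a,psi):
    "tool with grasp point at world 'grasp', pitch a deg below level, heading psi deg -> (tcp pos,Rotation)"
    a,p=np.radians(a),np.radians(psi);e=np.array([np.cos(p),np.sin(p),0]);y=np.array([e[1],-e[0],0])
    z=np.cos(a)*e+np.array([0,0,-np.sin(a)]);x=np.cross(y,z)
    return np.array(grasp)+tcp_to_grasp*z,Ro.from_matrix(np.stack([x,y,z],1))
def now():
    s=get_state();return np.array(s['tool_pos']),Ro.from_rotvec(s['orientation'])
def rows(start,poses):
    p0,R0=start
    for p,R in poses:
        t=R0.inv().apply(p-p0);r=(R0.inv()*R).as_rotvec(degrees=True)
        print('{"travel":[%.3f,%.3f,%.3f],"rotation":[%.1f,%.1f,%.1f]}'%(*t,*r),'d=%.3f a=%.0f'%(np.linalg.norm(t),np.linalg.norm(r)))
def info():
    p,R=now();s=get_state();z=R.as_matrix()[:,2]
    print('t',s['time_s'],'grasp',(p-tcp_to_grasp*z).round(4),'z',z.round(3),'y',R.as_matrix()[:,1].round(3),'F',np.round(s['force'],1),'q',np.round(s['qpos'],2),'w',s['grip_width'])
E
python3 - <<'E'
from h import *
n=now()
A=pose([.38,.10,.16],60,-9)
g=np.array([.6736-.148,.0224+.0234,.028])
C=pose(g,30,-9);B=(C[0]-C[1].as_matrix()[:,2]*.10,C[1])
rows(n,[A]);rows(A,[B]);rows(B,[C])
E
```

```text
{"travel":[0.340,0.410,0.087],"rotation":[2.5,29.9,-8.8]} d=0.540 a=31
{"travel":[0.025,0.031,0.101],"rotation":[0.0,30.0,0.0]} d=0.109 a=30
{"travel":[0.000,-0.000,0.100],"rotation":[0.0,0.0,0.0]} d=0.100 a=0
```

servo_tool(
  commands=[
    {"travel": [0.03, 0.035, 0.007], "rotation": [0, 2, -1]},
    {"travel": [0.055, 0.068, 0.014], "rotation": [0.4, 4, -2]},
    {"travel": [0.08, 0.1, 0.02], "rotation": [0.8, 6, -3]},
    {"travel": [0.105, 0.13, 0.027], "rotation": [1, 8, -4]},
    {"travel": [0.13, 0.16, 0.034], "rotation": [1, 10, -4]},
    {"travel": [0.155, 0.19, 0.04], "rotation": [1.2, 13, -4]},
    {"travel": [0.17, 0.205, 0.044], "rotation": [1.2, 15, -4.4]},
    {"travel": [0.17, 0.205, 0.044], "rotation": [1.2, 15, -4.4]},
  ],
  claw=1,
  force=60,
)

```text
time_s: 0.77
tool_pos: [0.2909, 0.3401, 0.1847]
orientation: [3.064, -0.366, 0.406]
force: [0.6, -0.0, -0.1]
grip_width: 0.0858
```

```bash
python3 - <<'E'
from h import *
info()
n=now()
A=pose([.38,.10,.16],60,-9)
rows(n,[A])
E
```

```text
t 0.7667 grasp [0.2861 0.3412 0.2028] z [ 0.253 -0.059 -0.966] y [-0.236 -0.972 -0.002] F [ 0.6 -0.  -0.1] q [ 1.4   0.08 -0.68  0.35 -0.86 -0.3 ] w 0.08576319874110867
{"travel":[0.137,0.212,0.079],"rotation":[1.7,14.9,-4.3]} d=0.264 a=16
```

servo_tool(
  commands=[
    {"travel": [0.02, 0.03, 0.01], "rotation": [0.2, 2, -0.6]},
    {"travel": [0.04, 0.06, 0.022], "rotation": [0.4, 4, -1.2]},
    {"travel": [0.06, 0.09, 0.034], "rotation": [0.8, 6, -1.8]},
    {"travel": [0.08, 0.12, 0.045], "rotation": [1, 8, -2.4]},
    {"travel": [0.1, 0.15, 0.056], "rotation": [1.2, 11, -3]},
    {"travel": [0.12, 0.18, 0.068], "rotation": [1.5, 13, -3.6]},
    {"travel": [0.137, 0.212, 0.079], "rotation": [1.7, 14.9, -4.3]},
    {"travel": [0.137, 0.212, 0.079], "rotation": [1.7, 14.9, -4.3]},
  ],
)

```text
time_s: 1.43
tool_pos: [0.4102, 0.1097, 0.1849]
orientation: [2.991, -0.248, 0.741]
force: [0.7, 0.3, -0.1]
grip_width: 0.0857
```

servo_tool(
  commands=[
    {"travel": [0.005, 0.005, 0.02], "rotation": [0, 5, 0]},
    {"travel": [0.01, 0.01, 0.04], "rotation": [0, 11, 0]},
    {"travel": [0.015, 0.018, 0.06], "rotation": [0, 17, 0]},
    {"travel": [0.02, 0.024, 0.08], "rotation": [0, 23, 0]},
    {"travel": [0.025, 0.031, 0.1], "rotation": [0, 30, 0]},
    {"travel": [0.025, 0.031, 0.1], "rotation": [0, 30, 0]},
    {"travel": [0.025, 0.031, 0.1], "rotation": [0, 30, 0]},
  ],
)

```text
time_s: 2.02
tool_pos: [0.5052, 0.1322, 0.2117]
orientation: [2.705, -0.298, 1.231]
force: [-0.1, -0.7, -0.1]
grip_width: 0.0853
```

```bash
python3 - <<'E'
from h import *
info()
n=now()
g=np.array([.6736-.148,.0224+.0234,.028])
C=pose(g,30,-9)
rows(n,[C])
im,d=grab_frame('side');save('side1.png',im[100:300,60:420])
E
```

```text
t 2.0167 grasp [0.4916 0.1363 0.2239] z [ 0.727 -0.221 -0.65 ] y [-0.243 -0.968  0.058] F [-0.1 -0.7 -0.1] q [ 0.39  0.06 -1.07  2.05 -0.57 -0.97] w 0.08530178045877304
{"travel":[-0.113,0.066,0.172],"rotation":[6.1,10.8,-0.2]} d=0.216 a=12
```

View pics/side1.png

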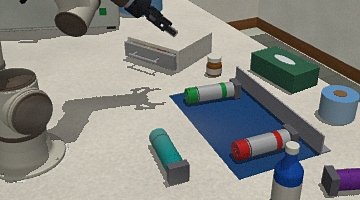

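```bash
cat > kin.py <<'E'
from h import *
from scipy.optimize import least_squares
import itertools
LO=np.array([-3.14,-1.21,-1.07,-3.16,-2.99,-.16-0]);LO[5]=-3.1
HI=np.array([3.14,2.06,1.41,2.05,-.16,3.1])
def fk(q,k,s):
    E=lambda ax,a:Ro.from_euler(ax,a)
    h,a2,a3,d4,d5,d6,d5b=k
    R=E('z',q[0]);p=np.array([0,0,h])+R.apply([0,d5b,0])
    R=R*E('y',q[1]);p=p+R.apply([0,0,a2])
    R=R*E('y',-q[2]);p=p+R.apply([0,0,a3])
    R=R*E('x',s[0]*q[3]);p=p+R.apply([d4,d5,0])
    R=R*E('y',-q[4]);R2=R*E('x',s[1]*q[5]);p=p+R.apply([d6,0,0])
    # tool z = local x ; tool x = local -? (q6=0): fixed
    return p,R2*Ro.from_matrix(np.array([[0,0,1],[0,-1,0],[1,0,0]]).T.T)
E
cat > fit.py <<'E'
from kin import *
s0=get_state()
D=[([1.51557974,.385523799,.00664896,-.000527789,-1.19402464,-.258593787],[.19272549,.59392574,.23024616],[3.10083655,-.49087921,-.00043094]),
(s0['qpos'],s0['tool_pos'],s0['orientation']),
([1.40,.08,-.68,.35,-.86,-.30],[.2909,.3401,.1847],[3.064,-.366,.406])]
best=None
for s in itertools.product([1,-1],[1,-1]):
    def f(k,full=0):
        r=[]
        for i,(q,p,o) in enumerate(D):
            P,R=fk(q,k[:7],s);w=.2 if i==2 else 1
            r+=list(w*(P-p));r+=list(w*.3*(R*Ro.from_euler('z',k[7]) *Ro.from_rotvec(o).inv()).as_rotvec())
        return np.array(r)
    for y0 in(0,1.57,3.14,-1.57):
        S=least_squares(f,[.3,.5,0,.5,-.15,.3,0,y0])
        if best is None or S.cost<best[0]:best=(S.cost,s,S.x,S.fun)
print(best[0],best[1],best[2].round(4));print(best[3].round(4))
E
python3 fit.py
```

```text
5.839784594471466e-08 (-1, -1) [ 1.8020e-01  5.5470e-01 -5.1000e-03  4.2800e-01 -1.6080e-01  3.0070e-01
  1.0000e-03  1.5709e+00]
[ 0.      0.      0.     -0.     -0.     -0.      0.      0.     -0.
  0.     -0.     -0.     -0.0002 -0.0001 -0.0001 -0.0002  0.      0.0002]
```

```bash
cat >> kin.py <<'E'
K=[.1802,.5547,-.0051,.428,-.1608,.3007,.001];SG=(-1,-1);TZ=Ro.from_euler('z',1.5709)
def ik(p,R,q0):
    def f(q):
        P,Q=fk(q,K,SG);return np.r_[P-p,.3*(R*(Q*TZ).inv()).as_rotvec()]
    S=least_squares(f,np.clip(q0,LO+.011,HI-.011),bounds=(LO+.01,HI-.01));return S.x,np.abs(S.fun).max()
E
python3 - <<'E'
from kin import *
Q0=[0.3,.385,0,0,-1.19,-.26]
def tip(y,a0,s=.150):
    for th in range(0,91,15):
        t=np.radians(th)
        g=S0+SY*y+SX*(-.026*np.sin(t)-s*np.cos(t)-.002)+np.array([0,0,.026*np.cos(t)+s*np.sin(t)+.002])
        yield th,pose(g,a0+th,np.degrees(PHI))
for nm,y in(('green',.142),('red',-.155)):
  for a0 in(30,40,50,60,70,80,90):
    r=[]
    for seed in ([.4,.4,0,0,-1.2,-.26],[.4,.4,0,0.5,-1.2,-.26],[.4,.4,0,-1.5,-1.2,1.5]):
        q=seed;r=[]
        for th,(p,R) in tip(y,a0):
            q,e=ik(p,R,q);r.append((round(e,3),q.round(2).tolist()))
        print(nm,a0,[x[0] for x in r],r[0][1],r[-1][1])
E
```

```text
green 30 [np.float64(0.114), np.float64(0.086), np.float64(0.032), np.float64(0.0), np.float64(0.0), np.float64(0.0), np.float64(0.0)] [0.33, 0.48, -0.94, 2.04, -0.76, -1.03] [0.21, 0.84, 0.53, -0.13, -1.77, 1.32]
green 30 [np.float64(0.114), np.float64(0.086), np.float64(0.032), np.float64(0.0), np.float64(0.0), np.float64(0.0), np.float64(0.0)] [0.33, 0.48, -0.94, 2.04, -0.76, -1.03] [0.21, 0.84, 0.53, -0.13, -1.77, 1.32]
green 30 [np.float64(0.083), np.float64(0.04), np.float64(0.066), np.float64(0.0), np.float64(0.0), np.float64(0.0), np.float64(0.0)] [-0.06, 0.38, -0.42, -1.54, -0.17, 3.09] [0.21, 0.84, 0.53, -0.13, -1.77, 1.32]
green 40 [np.float64(0.102), np.float64(0.055), np.float64(0.001), np.float64(0.0), np.float64(0.0), np.float64(0.0), np.float64(0.0)] [0.16, 0.4, -0.89, 2.04, -0.42, -0.74] [0.2, 0.94, 0.68, -0.17, -1.99, 1.31]
green 40 [np.float64(0.102), np.float64(0.055), np.float64(0.001), np.float64(0.0), np.float64(0.0), np.float64(0.0), np.float64(0.0)] [0.16, 0.4, -0.89, 2.04, -0.42, -0.74] [0.2, 0.94, 0.68, -0.17, -1.99, 1.31]
green 40 [np.float64(0.042), np.fl
[... 6945 characters left out ...]
t64(0.0)] [-0.21, 0.55, -0.35, -0.06, -0.49, 1.78] [-0.14, 1.48, 1.32, 0.27, -2.79, 1.84]
red 90 [np.float64(0.0), np.float64(0.0), np.float64(0.0), np.float64(0.0), np.float64(0.0), np.float64(0.0), np.float64(0.0)] [-0.19, 0.6, -0.26, 0.0, -0.71, 1.72] [-0.15, 1.57, 1.35, 0.45, -2.9, 2.01]
red 90 [np.float64(0.0), np.float64(0.0), np.float64(0.0), np.float64(0.0), np.float64(0.0), np.float64(0.0), np.float64(0.0)] [-0.19, 0.6, -0.26, -0.0, -0.71, 1.72] [-0.15, 1.57, 1.35, 0.45, -2.9, 2.01]
red 90 [np.float64(0.0), np.float64(0.0), np.float64(0.0), np.float64(0.0), np.float64(0.0), np.float64(0.0), np.float64(0.0)] [-0.19, 0.6, -0.26, -0.0, -0.71, 1.72] [-0.15, 1.57, 1.35, 0.45, -2.9, 2.01]
```

```bash
python3 - <<'E'
from kin import *
g=np.array([.6736-.148,.0224+.0234,.026])
q=[.4,.4,0,0,-1.2,1]
for a in(75,80,85,90):
    print(a,[(lambda r:(r[0].round(2).tolist(),round(r[1],3)))(ik(*pose(g+[0,0,h],a,-9),q)) for h in(0,.1)])
A=pose(g+[0,0,.17],90,-9);B=pose(g+[0,0,.0],85,-9)
rows(now(),[A]);rows(A,[B])
E
```

```text
75 [([0.38, 0.43, -0.83, 0.7, -0.17, 0.35], np.float64(0.014)), ([0.46, 0.26, -0.7, 0.37, -0.43, 0.64], np.float64(0.0))]
80 [([0.43, 0.45, -0.72, 0.38, -0.26, 0.63], np.float64(0.0)), ([0.44, 0.29, -0.57, 0.18, -0.57, 0.82], np.float64(0.0))]
85 [([0.42, 0.48, -0.57, 0.11, -0.45, 0.9], np.float64(0.0)), ([0.42, 0.32, -0.48, 0.07, -0.71, 0.94], np.float64(0.0))]
90 [([0.39, 0.5, -0.47, -0.0, -0.59, 1.02], np.float64(0.0)), ([0.39, 0.35, -0.39, -0.0, -0.83, 1.02], np.float64(0.0))]
{"travel":[-0.003,0.081,0.057],"rotation":[5.3,-49.3,-2.8]} d=0.099 a=50
{"travel":[0.002,-0.000,0.170],"rotation":[0.0,5.0,-0.0]} d=0.170 a=5
```

servo_tool(
  commands=[
    {"travel": [0, 0.01, 0.007], "rotation": [0.7, -6, -0.4]},
    {"travel": [-0.001, 0.02, 0.014], "rotation": [1.3, -12, -0.8]},
    {"travel": [-0.001, 0.03, 0.021], "rotation": [2, -18, -1]},
    {"travel": [-0.002, 0.04, 0.028], "rotation": [2.6, -24, -1.4]},
    {"travel": [-0.002, 0.05, 0.036], "rotation": [3.3, -30, -1.8]},
    {"travel": [-0.003, 0.06, 0.043], "rotation": [4, -37, -2.2]},
    {"travel": [-0.003, 0.07, 0.05], "rotation": [4.6, -43, -2.5]},
    {"travel": [-0.003, 0.081, 0.057], "rotation": [5.3, -49.3, -2.8]},
  ],
)

```text
time_s: 2.73
tool_pos: [0.5279, 0.0507, 0.1845]
orientation: [2.978, -0.284, 0.555]
force: [2.5, -0.9, 1.0]
grip_width: 0.0854
```

servo_tool(
  commands=[
    {"travel": [0, 0, 0], "rotation": [0, 0, 0]},
    {"travel": [0, 0, 0], "rotation": [0, 0, 0]},
  ],
)

```text
time_s: 2.9
tool_pos: [0.5295, 0.0521, 0.1852]
orientation: [2.98, -0.283, 0.559]
force: [-0.3, 0.6, 0.3]
grip_width: 0.0854
```

```bash
python3 - <<'E'
from kin import *
info()
g=np.array([.6736-.148,.0224+.0234,.026])
rows(now(),[pose(g+[0,0,.17],90,-9),pose(g,85,-9)])
E
```

```text
t 2.9 grasp [0.5229 0.0545 0.2025] z [ 0.349 -0.129 -0.928] y [-0.199 -0.978  0.061] F [-0.3  0.6  0.3] q [ 0.52  0.12 -0.73  0.59 -0.54  0.38] w 0.08536020770745953
{"travel":[-0.005,0.006,0.007],"rotation":[3.9,-21.5,-1.8]} d=0.011 a=22
{"travel":[-0.066,-0.004,0.165],"rotation":[4.0,-16.5,-1.6]} d=0.178 a=17
```

servo_tool(
  commands=[
    {"travel": [-0.002, 0.002, 0.002], "rotation": [1, -6, -0.5]},
    {"travel": [-0.003, 0.004, 0.004], "rotation": [2, -12, -1]},
    {"travel": [-0.005, 0.006, 0.007], "rotation": [3, -17, -1.6]},
    {"travel": [-0.005, 0.006, 0.007], "rotation": [4, -21.5, -1.8]},
    {"travel": [-0.005, 0.006, 0.007], "rotation": [4, -21.5, -1.8]},
    {"travel": [-0.005, 0.006, 0.007], "rotation": [4, -21.5, -1.8]},
  ],
)

```text
time_s: 3.4
tool_pos: [0.527, 0.0453, 0.1769]
orientation: [3.131, -0.249, 0.003]
force: [-0.7, -0.8, 0.2]
grip_width: 0.0856
```

```bash
python3 - <<'E'
from kin import *
info()
g=np.array([.6736-.148,.0224+.0234,.026])
rows(now(),[pose(g+[0,0,.06],85,-9),pose(g,85,-9)])
im,d=grab_frame('wrist');save('w1.png',im)
E
```

```text
t 3.4 grasp [0.527  0.0453 0.1956] z [ 0.002 -0.001 -1.   ] y [-0.158 -0.987  0.   ] F [-0.7 -0.8  0.2] q [ 0.39  0.27 -0.31  0.   -0.99  1.02] w 0.08561493126707709
{"travel":[-0.000,-0.000,0.110],"rotation":[0.0,4.9,-0.1]} d=0.110 a=5
{"travel":[-0.000,-0.000,0.170],"rotation":[0.0,4.9,-0.1]} d=0.170 a=5
```

View pics/w1.png

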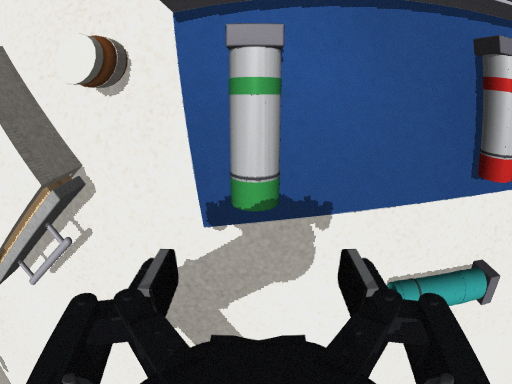

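The canister is centred between the open fingers (column 255, foot at row 35, head at row 190) and in line with the tool.

servo_tool(
  commands=[
    {"travel": [0, 0, 0.035], "rotation": [0, 1, 0]},
    {"travel": [0, 0, 0.07], "rotation": [0, 3, 0]},
    {"travel": [0, 0, 0.1], "rotation": [0, 5, 0]},
    {"travel": [0, 0, 0.13], "rotation": [0, 5, 0]},
    {"travel": [0, 0, 0.155], "rotation": [0, 5, 0]},
    {"travel": [0, 0, 0.168], "rotation": [0, 5, 0]},
    {"travel": [0, 0, 0.168], "rotation": [0, 5, 0]},
  ],
  claw=1,
)

```text
time_s: 4.03
tool_pos: [0.5217, 0.0441, 0.0059]
orientation: [3.117, -0.243, 0.127]
force: [-0.3, 0.2, 0.7]
grip_width: 0.0853
```

servo_tool(
  commands=[
    {"travel": [0, 0, 0], "rotation": [0, 0, 0]},
    {"travel": [0, 0, 0], "rotation": [0, 0, 0]},
    {"travel": [0, 0, 0], "rotation": [0, 0, 0]},
    {"travel": [0, 0, 0], "rotation": [0, 0, 0]},
    {"travel": [0, 0, 0], "rotation": [0, 0, 0]},
    {"travel": [0, 0, 0], "rotation": [0, 0, 0]},
  ],
  claw=-1,
  force=40,
)

```text
time_s: 4.53
tool_pos: [0.5222, 0.0447, 0.0076]
orientation: [3.118, -0.241, 0.131]
force: [-4.1, 2.4, 6.8]
grip_width: 0.0489
```

```bash
cat > tip.py <<'E'
from kin import *
def P(y,th,a,s=.150,gap=.002,lift=.001):
    t=np.radians(th)
    g=S0+SY*y+SX*(-.026*np.sin(t)-s*np.cos(t)-gap)+np.array([0,0,.026*np.cos(t)+s*np.sin(t)+lift])
    return pose(g,a,np.degrees(PHI))
E
python3 - <<'E'
from tip import *
info();im,d,W=cloud('top');np.savez('top1.npz',im=im,W=W)
p,R=now();g=p-tcp_to_grasp*R.as_matrix()[:,2]
d=g-S0; print('stop frame',d@SX,d@SY, 'foot gap', -(d@SX+.150*np.cos(np.radians(6))))
y=d@SY-.0
rows(now(),[P(y,0,85)])
E
```

```text
t 4.5333 grasp [0.5207 0.045  0.0262] z [ 0.083 -0.018 -0.996] y [-0.154 -0.988  0.005] F [-4.1  2.4  6.8] q [ 0.42  0.47 -0.6   0.12 -0.44  0.89] w 0.04887942992379043
stop frame -0.19475159000151376 0.15923242462423903 foot gap 0.04557330569627277
{"travel":[0.042,-0.005,0.003],"rotation":[0.8,0.2,-6.0]} d=0.043 a=6
```

servo_tool(
  commands=[
    {"travel": [0.008, -0.001, 0.0005], "rotation": [0.1, 0, -1]},
    {"travel": [0.016, -0.002, 0.001], "rotation": [0.3, 0, -2]},
    {"travel": [0.023, -0.003, 0.0015], "rotation": [0.4, 0, -3]},
    {"travel": [0.03, -0.004, 0.002], "rotation": [0.6, 0, -4.5]},
    {"travel": [0.035, -0.005, 0.003], "rotation": [0.8, 0, -6]},
    {"travel": [0.035, -0.005, 0.003], "rotation": [0.8, 0, -6]},
  ],
)

```text
time_s: 5.08
tool_pos: [0.5586, 0.0441, 0.0079]
orientation: [3.137, -0.077, 0.134]
force: [0.5, 0.0, -0.7]
grip_width: 0.0488
```

servo_tool(
  commands=[
    {"travel": [0.002, 0, 0], "rotation": [0, 0, 0]},
    {"travel": [0.002, 0, 0], "rotation": [0, 0, 0]},
  ],
)

```text
time_s: 5.25
tool_pos: [0.56, 0.0437, 0.0081]
orientation: [3.136, -0.079, 0.133]
force: [-1.3, 0.1, -1.4]
grip_width: 0.0493
```

servo_tool(
  commands=[
    {"travel": [0.002, 0, 0], "rotation": [0, 0, 0]},
    {"travel": [0.002, 0, 0], "rotation": [0, 0, 0]},
  ],
)

```text
time_s: 5.42
tool_pos: [0.5599, 0.0433, 0.0078]
orientation: [3.135, -0.079, 0.126]
force: [-4.9, 1.5, -0.0]
grip_width: 0.0484
```

```bash
python3 - <<'E'
from tip import *
info();im,d,W=cloud('top');np.savez('top1.npz',im=im,W=W);save('top1.png',cv2.resize(im[100:230,180:380],(800,520)))
p,R=now();g=p-tcp_to_grasp*R.as_matrix()[:,2]
d=g-S0; print('stop frame',d@SX,d@SY)
E
```

```text
t 5.4167 grasp [0.5584 0.0434 0.0264] z [ 0.08  -0.005 -0.997] y [-0.05  -0.999  0.001] F [-4.9  1.5 -0. ] q [ 0.38  0.51 -0.49  0.07 -0.5   1.07] w 0.048430706435124316
stop frame -0.15700136473114532 0.15953078711615384
```

View pics/top1.png

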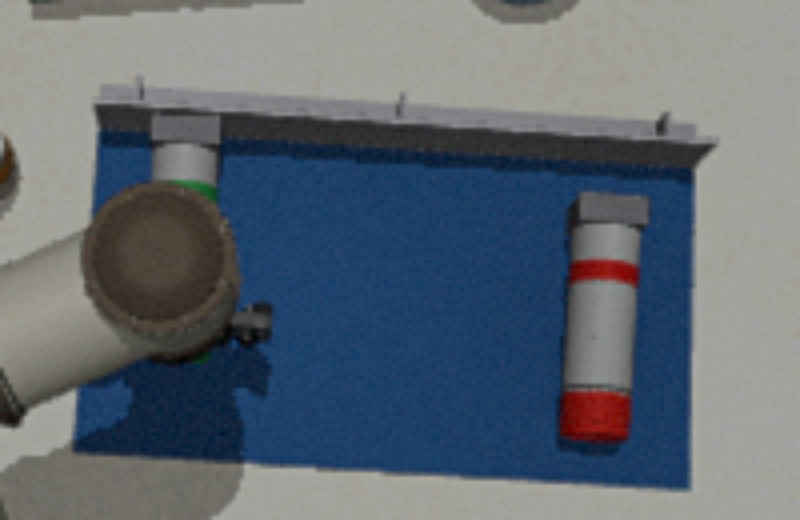

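```bash
python3 - <<'E'
from tip import *
y=.1595;f=lambda th:P(y,th,85.4+80*th/90,s=.157,gap=.002,lift=.0015)
q=get_state()['qpos']
st=now()
for c in range(3):
    L=[f(c*30+5*(i+1)) for i in range(6)]
    rows(st,L+[L[-1]]);st=L[-1]
    for l in L[2::3]:
        q,e=ik(*l,q);print(q.round(2),e.round(4))
E
```

```text
{"travel":[-0.004,0.000,-0.015],"rotation":[0.0,-4.5,-0.1]} d=0.015 a=4
{"travel":[-0.005,0.000,-0.028],"rotation":[0.0,-8.9,-0.1]} d=0.029 a=9
{"travel":[-0.004,0.000,-0.041],"rotation":[0.0,-13.4,-0.1]} d=0.042 a=13
{"travel":[-0.003,0.000,-0.054],"rotation":[0.0,-17.8,-0.1]} d=0.054 a=18
{"travel":[-0.000,0.000,-0.066],"rotation":[0.0,-22.2,-0.1]} d=0.066 a=22
{"travel":[0.004,0.000,-0.077],"rotation":[0.0,-26.7,-0.1]} d=0.077 a=27
{"travel":[0.004,0.000,-0.077],"rotation":[0.0,-26.7,-0.1]} d=0.077 a=27
[ 0.34  0.54 -0.24 -0.07 -0.94  1.23] 0.0
[ 0.29  0.61 -0.01 -0.13 -1.32  1.28] 0.0
{"travel":[-0.000,0.000,-0.012],"rotation":[0.0,-4.4,-0.0]} d=0.012 a=4
{"travel":[0.001,0.000,-0.023],"rotation":[0.0,-8.9,-0.0]} d=0.023 a=9
{"travel":[0.003,0.000,-0.034],"rotation":[0.0,-13.3,-0.0]} d=0.034 a=13
{"travel":[0.007,0.000,-0.045],"rotation":[0.0,-17.8,-0.0]} d=0.045 a=18
{"travel":[0.012,0.000,-0.055],"rotation":[-0.0,-22.2,-0.0]} d=0.056 a=22
{"travel":[0.018,0.000,-0.064],"rotation":[0.0,-26.7,0.0]} d=0.067 a=27
{"travel":[0.018,0.000,-0.064],"rotation":[0.0,-26.7,0.0]} d=0.067 a=27
[ 0.26  0.73  0.24 -0.18 -1.67  1.3 ] 0.0
[ 0.23  0.88  0.5  -0.23 -2.01  1.29] 0.0
{"travel":[0.003,-0.000,-0.011],"rotation":[-0.0,-4.4,-0.0]} d=0.012 a=4
{"travel":[0.007,-0.000,-0.022],"rotation":[0.0,-8.9,0.0]} d=0.023 a=9
{"travel":[0.012,0.000,-0.033],"rotation":[-0.0,-13.3,-0.0]} d=0.035 a=13
{"travel":[0.018,-0.000,-0.044],"rotation":[-0.0,-17.8,-0.0]} d=0.047 a=18
{"travel":[0.026,0.000,-0.054],"rotation":[0.0,-22.2,-0.0]} d=0.060 a=22
{"travel":[0.035,0.000,-0.064],"rotation":[-0.0,-26.7,-0.0]} d=0.073 a=27
{"travel":[0.035,0.000,-0.064],"rotation":[-0.0,-26.7,-0.0]} d=0.073 a=27
[ 0.2   1.06  0.8  -0.31 -2.36  1.22] 0.0
[ 0.16  1.26  1.21 -0.59 -2.77  0.96] 0.0
```

servo_tool(
  commands=[
    {"travel": [-0.004, 0, -0.015], "rotation": [0, -4.5, 0]},
    {"travel": [-0.005, 0, -0.028], "rotation": [0, -9, 0]},
    {"travel": [-0.004, 0, -0.041], "rotation": [0, -13.4, 0]},
    {"travel": [-0.003, 0, -0.054], "rotation": [0, -17.8, 0]},
    {"travel": [0, 0, -0.066], "rotation": [0, -22.2, 0]},
    {"travel": [0.004, 0, -0.077], "rotation": [0, -26.7, 0]},
    {"travel": [0.004, 0, -0.077], "rotation": [0, -26.7, 0]},
  ],
)

```text
time_s: 6.05
tool_pos: [0.5589, 0.0436, 0.085]
orientation: [-3.072, 0.079, 0.604]
force: [-2.4, -0.0, -2.7]
grip_width: 0.0488
```

```bash
python3 - <<'E'
from tip import *
info()
y=.1595;f=lambda th:P(y,th,85.4+80*th/90,s=.157,gap=.002,lift=.0015)
rows(now(),[f(30+5*i) for i in range(1,7)])
im,d=grab_frame('side');save('side2.png',cv2.resize(im[120:270,200:400],(800,600)))
E
```

```text
t 6.05 grasp [0.5659 0.0432 0.1023] z [-0.378  0.019 -0.926] y [-0.052 -0.999  0.   ] F [-2.4 -0.  -2.7] q [ 0.29  0.61 -0.01 -0.13 -1.32  1.28] w 0.04882090079093696
{"travel":[-0.002,0.000,-0.011],"rotation":[-0.1,-4.3,-0.2]} d=0.011 a=4
{"travel":[-0.001,0.000,-0.023],"rotation":[-0.1,-8.7,-0.2]} d=0.023 a=9
{"travel":[0.002,0.000,-0.034],"rotation":[-0.1,-13.2,-0.2]} d=0.034 a=13
{"travel":[0.005,0.000,-0.044],"rotation":[-0.1,-17.6,-0.2]} d=0.045 a=18
{"travel":[0.010,0.000,-0.055],"rotation":[-0.1,-22.1,-0.2]} d=0.056 a=22
{"travel":[0.016,0.000,-0.064],"rotation":[-0.1,-26.5,-0.2]} d=0.066 a=27
```

View pics/side2.png

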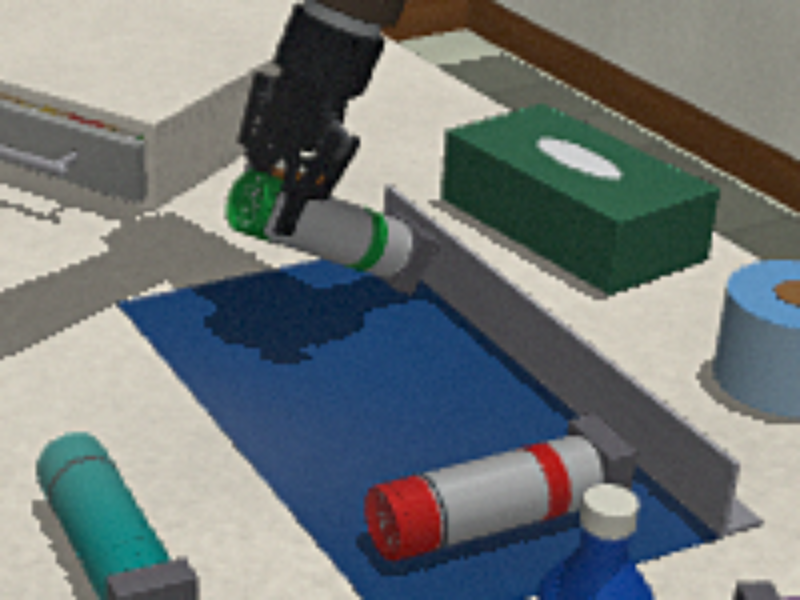

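Tipping works: green is at about 30°, with its foot at the stop near the counter. I'll continue.

servo_tool(
  commands=[
    {"travel": [-0.002, 0, -0.011], "rotation": [0, -4.3, 0]},
    {"travel": [-0.001, 0, -0.023], "rotation": [0, -8.7, 0]},
    {"travel": [0.002, 0, -0.034], "rotation": [0, -13.2, 0]},
    {"travel": [0.005, 0, -0.044], "rotation": [0, -17.6, 0]},
    {"travel": [0.01, 0, -0.055], "rotation": [0, -22.1, 0]},
    {"travel": [0.016, 0, -0.064], "rotation": [0, -26.5, 0]},
    {"travel": [0.016, 0, -0.064], "rotation": [0, -26.5, 0]},
  ],
)

```text
time_s: 6.68
tool_pos: [0.5967, 0.0412, 0.1344]
orientation: [-2.841, 0.076, 1.294]
force: [-3.4, -0.8, 1.6]
grip_width: 0.0492
```

```bash
python3 - <<'E'
from tip import *
info()
y=.1595;f=lambda th:P(y,th,85.4+80*th/90,s=.157,gap=.002,lift=.0015)
rows(now(),[f(60+5*i) for i in range(1,7)])
E
```

```text
t 6.6833 grasp [0.6107 0.0405 0.1467] z [-0.753  0.038 -0.657] y [-0.052 -0.999  0.002] F [-3.4 -0.8  1.6] q [ 0.23  0.87  0.47 -0.23 -2.    1.29] w 0.049195131890277556
{"travel":[0.001,-0.000,-0.015],"rotation":[-0.1,-4.2,-0.3]} d=0.015 a=4
{"travel":[0.005,-0.000,-0.026],"rotation":[-0.1,-8.7,-0.3]} d=0.026 a=9
{"travel":[0.010,-0.000,-0.037],"rotation":[-0.1,-13.1,-0.2]} d=0.038 a=13
{"travel":[0.016,-0.000,-0.048],"rotation":[-0.1,-17.5,-0.2]} d=0.050 a=18
{"travel":[0.024,-0.001,-0.058],"rotation":[-0.1,-22.0,-0.2]} d=0.063 a=22
{"travel":[0.033,-0.001,-0.067],"rotation":[-0.1,-26.4,-0.2]} d=0.075 a=26
```

servo_tool(
  commands=[
    {"travel": [0.001, 0, -0.015], "rotation": [0, -4.2, 0]},
    {"travel": [0.005, 0, -0.026], "rotation": [0, -8.7, 0]},
    {"travel": [0.01, 0, -0.037], "rotation": [0, -13.1, 0]},
    {"travel": [0.016, 0, -0.048], "rotation": [0, -17.5, 0]},
    {"travel": [0.024, 0, -0.058], "rotation": [0, -22, 0]},
    {"travel": [0.033, 0, -0.067], "rotation": [0, -26.4, 0]},
    {"travel": [0.033, 0, -0.067], "rotation": [0, -26.4, 0]},
    {"travel": [0.033, 0, -0.067], "rotation": [0, -26.4, 0]},
  ],
)

```text
time_s: 7.35
tool_pos: [0.6692, 0.0388, 0.1502]
orientation: [-2.464, 0.072, 1.895]
force: [0.2, 0.5, -3.2]
grip_width: 0.0489
```

```bash
python3 - <<'E'
from tip import *
info()
p,R=now();g=p-tcp_to_grasp*R.as_matrix()[:,2];print('stop fr',(g-S0)@SX,(g-S0)@SY)
im,d,W=cloud('side');save('side3.png',cv2.resize(im[100:270,200:400],(700,595)))
E
```

```text
t 7.35 grasp [0.6872 0.0378 0.155 ] z [-0.965  0.054 -0.256] y [-0.056 -0.998  0.003] F [ 0.2  0.5 -3.2] q [ 0.16  1.24  1.16 -0.57 -2.74  0.98] w 0.0489298252864382
stop fr -0.028092141381397484 0.16016316282487775
```

View pics/side3.png

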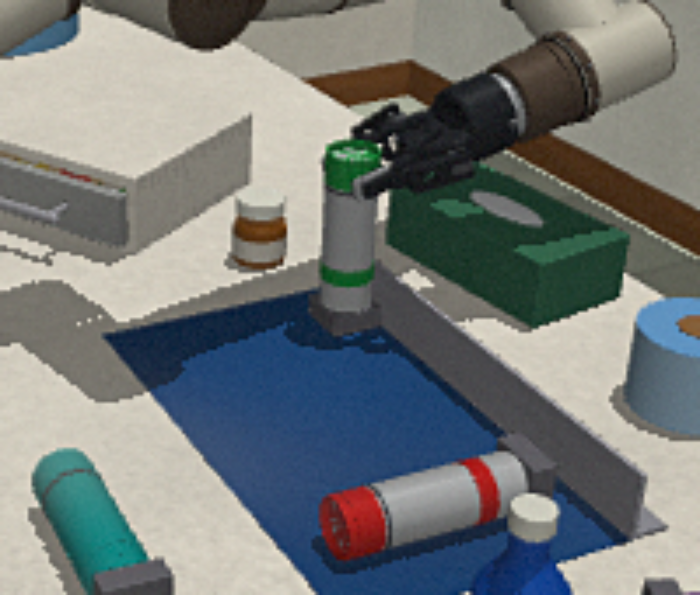

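servo_tool(
  commands=[
    {"travel": [0, 0, 0], "rotation": [0, 0, 0]},
    {"travel": [0, 0, 0], "rotation": [0, 0, 0]},
    {"travel": [0, 0, 0], "rotation": [0, 0, 0]},
    {"travel": [0, 0, 0], "rotation": [0, 0, 0]},
    {"travel": [0, 0, 0], "rotation": [0, 0, 0]},
    {"travel": [0, 0, 0], "rotation": [0, 0, 0]},
  ],
  claw=1,
)

```text
time_s: 7.9
tool_pos: [0.6688, 0.0391, 0.1517]
orientation: [-2.465, 0.073, 1.893]
force: [-0.1, -0.6, -0.5]
grip_width: 0.0855
```

servo_tool(
  commands=[
    {"travel": [-0.015, 0, -0.004], "rotation": [0, 0, 0]},
    {"travel": [-0.03, 0, -0.008], "rotation": [0, 0, 0]},
    {"travel": [-0.05, 0, -0.013], "rotation": [0, 0, 0]},
    {"travel": [-0.07, 0, -0.018], "rotation": [0, 0, 0]},
    {"travel": [-0.09, 0, -0.024], "rotation": [0, 0, 0]},
    {"travel": [-0.1, 0, -0.026], "rotation": [0, 0, 0]},
  ],
)

```text
time_s: 8.4
tool_pos: [0.6683, 0.0391, 0.2583]
orientation: [-2.471, 0.071, 1.886]
force: [0.1, -1.6, 0.4]
grip_width: 0.0855
```

```bash
python3 - <<'E'
from tip import *
info()
gr=np.array([.5038,-.2617,.026])
A=pose([.62,-.12,.28],125,-4.9);B=pose(gr+[0,0,.16],90,-4.9)
q=get_state()['qpos']
for X in(A,B,pose(gr+[0,0,.16],80,-4.9),pose(gr,80,-4.9),pose(gr,70,-4.9)): q,e=ik(*X,q);print(q.round(2),e)
rows(now(),[A]);rows(A,[B])
im,d,W=cloud('top');Z=W[...,2];m=(Z>.15)&(W[...,1]>-.05)&(W[...,1]<.13)&(W[...,0]>.6)&(W[...,0]<.76)&(Z<.2)
print('green top',W[m].mean(0),m.sum(),np.median(Z[m]))
E
```

```text
t 8.4 grasp [0.6863 0.0381 0.2633] z [-0.963  0.053 -0.264] y [-0.056 -0.998  0.002] F [ 0.1 -1.6  0.4] q [ 0.11  1.14  1.31 -1.04 -2.96  0.49] w 0.08548363571316027
[ 0.03  0.7   0.52 -0.07 -2.    1.44] 1.771193218133571e-13
[-0.19  0.34 -0.22 -0.   -1.    1.68] 1.0490862070249311e-08
[-0.2   0.27 -0.33 -0.03 -0.8   1.71] 7.747216529494644e-09
[-0.2   0.51 -0.47 -0.05 -0.42  1.73] 6.06821884407971e-14
[-0.22  0.48 -0.52 -0.21 -0.23  1.91] 1.5301405975609582e-13
{"travel":[-0.019,0.161,0.047],"rotation":[1.5,39.7,0.9]} d=0.169 a=40
{"travel":[-0.020,0.151,0.133],"rotation":[-0.0,35.0,-0.0]} d=0.202 a=35
green top [0.68466301 0.01767739 0.17096008] 33 0.17239342196920324
```

servo_tool(
  commands=[
    {"travel": [-0.01, 0.02, 0.006], "rotation": [0, 5, 0]},
    {"travel": [-0.02, 0.045, 0.012], "rotation": [0.4, 11, 0]},
    {"travel": [-0.025, 0.07, 0.02], "rotation": [0.8, 17, 0.4]},
    {"travel": [-0.025, 0.095, 0.027], "rotation": [1, 23, 0.5]},
    {"travel": [-0.022, 0.12, 0.034], "rotation": [1.2, 29, 0.7]},
    {"travel": [-0.02, 0.14, 0.04], "rotation": [1.4, 35, 0.8]},
    {"travel": [-0.019, 0.161, 0.047], "rotation": [1.5, 39.7, 0.9]},
    {"travel": [-0.019, 0.161, 0.047], "rotation": [1.5, 39.7, 0.9]},
  ],
)

```text
time_s: 9.12
tool_pos: [0.6063, -0.1243, 0.2689]
orientation: [-2.975, 0.133, 0.92]
force: [0.1, 0.4, 1.8]
grip_width: 0.0853
```

servo_tool(
  commands=[
    {"travel": [-0.003, 0.02, 0.02], "rotation": [0, 5, 0]},
    {"travel": [-0.006, 0.045, 0.04], "rotation": [0, 10, 0]},
    {"travel": [-0.01, 0.07, 0.06], "rotation": [0, 16, 0]},
    {"travel": [-0.013, 0.095, 0.08], "rotation": [0, 22, 0]},
    {"travel": [-0.016, 0.12, 0.1], "rotation": [0, 27, 0]},
    {"travel": [-0.018, 0.14, 0.12], "rotation": [0, 32, 0]},
    {"travel": [-0.02, 0.151, 0.133], "rotation": [0, 35, 0]},
    {"travel": [-0.02, 0.151, 0.133], "rotation": [0, 35, 0]},
  ],
)

```text
time_s: 9.78
tool_pos: [0.4956, -0.2677, 0.1687]
orientation: [3.137, -0.142, 0.01]
force: [-0.9, 0.7, -0.6]
grip_width: 0.0852
```

```bash
python3 - <<'E'
from tip import *
info()
gr=np.array([.5038,-.2617,.026])
rows(now(),[pose(gr+[0,0,.10],80,-4.9),pose(gr+[0,0,.0],80,-4.9)])
im,d,W=cloud('top');Z=W[...,2];m=(Z>.15)&(W[...,1]>-.05)&(W[...,1]<.13)&(W[...,0]>.6)&(W[...,0]<.76)&(Z<.2)
c=W[m].mean(0);print('green top',c,m.sum(),np.median(Z[m]),(c-S0)@SX,(c-S0)@SY)
E
```

```text
t 9.7833 grasp [ 0.4954 -0.2677  0.1874] z [ 0.006 -0.002 -1.   ] y [-0.09  -0.996  0.001] F [-0.9  0.7 -0.6] q [-0.21  0.33 -0.24  0.   -0.99  1.69] w 0.08522000218448929
{"travel":[0.011,-0.007,0.061],"rotation":[0.1,9.6,-0.3]} d=0.062 a=10
{"travel":[0.010,-0.007,0.161],"rotation":[0.1,9.6,-0.3]} d=0.162 a=10
green top [0.68489598 0.03872727 0.1700842 ] 325 0.1702702169351993 -0.03044561998560394 0.16094003041528399
```

servo_tool(
  commands=[
    {"travel": [0.004, -0.003, 0.03], "rotation": [0, 4, 0]},
    {"travel": [0.011, -0.007, 0.061], "rotation": [0, 9.6, 0]},
    {"travel": [0.011, -0.007, 0.09], "rotation": [0, 9.6, 0]},
    {"travel": [0.011, -0.007, 0.12], "rotation": [0, 9.6, 0]},
    {"travel": [0.01, -0.007, 0.145], "rotation": [0, 9.6, 0]},
    {"travel": [0.01, -0.007, 0.159], "rotation": [0, 9.6, 0]},
    {"travel": [0.01, -0.007, 0.159], "rotation": [0, 9.6, 0]},
  ],
)

```text
time_s: 10.42
tool_pos: [0.5092, -0.2611, 0.0074]
orientation: [3.118, -0.134, 0.263]
force: [-0.3, 1.0, 0.2]
grip_width: 0.0855
```

servo_tool(
  commands=[
    {"travel": [0, 0, 0], "rotation": [0, 0, 0]},
    {"travel": [0, 0, 0], "rotation": [0, 0, 0]},
    {"travel": [0, 0, 0], "rotation": [0, 0, 0]},
    {"travel": [0, 0, 0], "rotation": [0, 0, 0]},
    {"travel": [0, 0, 0], "rotation": [0, 0, 0]},
    {"travel": [0, 0, 0], "rotation": [0, 0, 0]},
  ],
  claw=-1,
  force=40,
)

```text
time_s: 10.92
tool_pos: [0.5105, -0.2614, 0.009]
orientation: [3.117, -0.133, 0.269]
force: [-0.1, 0.3, 5.9]
grip_width: 0.0486
```

```bash
python3 - <<'E'
from tip import *
info()
p,R=now();g=p-tcp_to_grasp*R.as_matrix()[:,2]
d=g-S0; print('stop frame',d@SX,d@SY,'to foot',np.linalg.norm(g[:2]-[.6582,-.2751]))
rows(now(),[P(d@SY-.004,0,80,s=.158,gap=0,lift=0)])
E
```

```text
t 10.9167 grasp [ 0.5073 -0.261   0.0274] z [ 0.17  -0.018 -0.985] y [-0.085 -0.996  0.003] F [-0.1  0.3  5.9] q [-0.2   0.5  -0.48 -0.04 -0.42  1.72] w 0.048604626611403606
stop frame -0.1932449590688655 -0.14708987511719 to foot 0.15150497945135089
{"travel":[0.035,0.003,0.007],"rotation":[0.5,0.1,-2.1]} d=0.036 a=2
```

servo_tool(
  commands=[
    {"travel": [0.009, 0.001, 0.0015], "rotation": [0, 0, -0.5]},
    {"travel": [0.018, 0.0015, 0.003], "rotation": [0.2, 0, -1]},
    {"travel": [0.026, 0.002, 0.0045], "rotation": [0.4, 0, -1.6]},
    {"travel": [0.034, 0.003, 0.006], "rotation": [0.5, 0, -2.1]},
    {"travel": [0.034, 0.003, 0.006], "rotation": [0.5, 0, -2.1]},
  ],
)

```text
time_s: 11.33
tool_pos: [0.5449, -0.2676, 0.009]
orientation: [3.124, -0.074, 0.268]
force: [-1.9, 0.4, 2.3]
grip_width: 0.0489
```

servo_tool(
  commands=[
    {"travel": [0.003, 0, 0.0005], "rotation": [0, 0, 0]},
    {"travel": [0.003, 0, 0.0005], "rotation": [0, 0, 0]},
  ],
)

```text
time_s: 11.5
tool_pos: [0.5463, -0.2677, 0.009]
orientation: [3.126, -0.074, 0.263]
force: [-4.6, -0.2, 4.5]
grip_width: 0.0488
```

servo_tool(
  commands=[
    {"travel": [0.002, 0, 0.0004], "rotation": [0, 0, 0]},
    {"travel": [0.002, 0, 0.0004], "rotation": [0, 0, 0]},
  ],
)

```text
time_s: 11.67
tool_pos: [0.5463, -0.2677, 0.009]
orientation: [3.127, -0.075, 0.256]
force: [-6.0, 0.2, 6.5]
grip_width: 0.049
```

servo_tool(
  commands=[
    {"travel": [0.002, 0, 0.0004], "rotation": [0, 0, 0]},
    {"travel": [0.002, 0, 0.0004], "rotation": [0, 0, 0]},
  ],
)

```text
time_s: 11.83
tool_pos: [0.5463, -0.2677, 0.009]
orientation: [3.128, -0.075, 0.25]
force: [-6.0, -0.1, 6.8]
grip_width: 0.0491
```

```bash
python3 - <<'E'
from tip import *
info()
p,R=now();g=p-tcp_to_grasp*R.as_matrix()[:,2]
d=g-S0; print('stop frame',d@SX,d@SY)
f=lambda th:P(d@SY,th,80+80*th/90,s=-d@SX,gap=.002,lift=.0015)
rows(now(),[f(5*i) for i in range(1,7)])
E
```

```text
t 11.8333 grasp [ 0.5433 -0.2676  0.0274] z [ 0.159 -0.006 -0.987] y [-0.048 -0.999 -0.001] F [-6.  -0.1  6.8] q [-0.2   0.55 -0.37 -0.05 -0.5   1.77] w 0.04909110590954683
stop frame -0.1569757205821008 -0.15190488684060127
{"travel":[-0.003,0.000,-0.014],"rotation":[-0.1,-3.6,0.0]} d=0.014 a=4
{"travel":[-0.002,-0.000,-0.027],"rotation":[-0.1,-8.0,0.0]} d=0.028 a=8
{"travel":[-0.001,-0.000,-0.040],"rotation":[-0.1,-12.5,0.0]} d=0.040 a=12
{"travel":[0.001,-0.000,-0.053],"rotation":[-0.1,-16.9,0.0]} d=0.053 a=17
{"travel":[0.005,-0.000,-0.064],"rotation":[-0.1,-21.4,0.0]} d=0.064 a=21
{"travel":[0.010,-0.000,-0.075],"rotation":[-0.1,-25.8,0.0]} d=0.076 a=26
```

servo_tool(
  commands=[
    {"travel": [-0.003, 0, -0.014], "rotation": [0, -3.6, 0]},
    {"travel": [-0.002, 0, -0.027], "rotation": [0, -8, 0]},
    {"travel": [-0.001, 0, -0.04], "rotation": [0, -12.5, 0]},
    {"travel": [0.001, 0, -0.053], "rotation": [0, -16.9, 0]},
    {"travel": [0.005, 0, -0.064], "rotation": [0, -21.4, 0]},
    {"travel": [0.01, 0, -0.075], "rotation": [0, -25.8, 0]},
    {"travel": [0.01, 0, -0.075], "rotation": [0, -25.8, 0]},
  ],
)

```text
time_s: 12.42
tool_pos: [0.5476, -0.2678, 0.0841]
orientation: [-3.101, 0.072, 0.452]
force: [1.0, -0.4, -4.4]
grip_width: 0.0486
```

```bash
python3 - <<'E'
from tip import *
info()
f=lambda th:P(-.152,th,80+80*th/90,s=.157,gap=.002,lift=.0015)
rows(now(),[f(30+5*i) for i in range(1,7)])
E
```

```text
t 12.4167 grasp [ 0.5529 -0.2681  0.102 ] z [-0.285  0.014 -0.958] y [-0.046 -0.999 -0.   ] F [ 1.  -0.4 -4.4] q [-0.17  0.62 -0.02  0.04 -1.21  1.68] w 0.04858195582258146
{"travel":[-0.003,0.000,-0.011],"rotation":[0.0,-4.5,0.1]} d=0.011 a=5
{"travel":[-0.001,0.000,-0.022],"rotation":[0.0,-9.0,0.1]} d=0.022 a=9
{"travel":[0.003,0.000,-0.033],"rotation":[0.0,-13.4,0.1]} d=0.033 a=13
{"travel":[0.007,0.000,-0.043],"rotation":[0.0,-17.9,0.1]} d=0.043 a=18
{"travel":[0.013,0.000,-0.052],"rotation":[0.0,-22.3,0.1]} d=0.054 a=22
{"travel":[0.020,0.000,-0.061],"rotation":[0.0,-26.8,0.1]} d=0.064 a=27
```

servo_tool(
  commands=[
    {"travel": [-0.003, 0, -0.011], "rotation": [0, -4.5, 0]},
    {"travel": [-0.001, 0, -0.022], "rotation": [0, -9, 0]},
    {"travel": [0.003, 0, -0.033], "rotation": [0, -13.4, 0]},
    {"travel": [0.007, 0, -0.043], "rotation": [0, -17.9, 0]},
    {"travel": [0.013, 0, -0.052], "rotation": [0, -22.3, 0]},
    {"travel": [0.02, 0, -0.061], "rotation": [0, -26.8, 0]},
    {"travel": [0.02, 0, -0.061], "rotation": [0, -26.8, 0]},
  ],
)

```text
time_s: 13.0
tool_pos: [0.5845, -0.2689, 0.1314]
orientation: [-2.896, 0.065, 1.165]
force: [-1.0, -1.5, -4.1]
grip_width: 0.0487
```

```bash
python3 - <<'E'
from tip import *
info()
f=lambda th:P(-.152,th,80+80*th/90,s=.157,gap=.002,lift=.0015)
L=[f(60+5*i) for i in range(1,7)];rows(now(),L)
print(ik(*L[-1],get_state()['qpos']))
E
```

```text
t 13.0 grasp [ 0.5974 -0.2695  0.1449] z [-0.692  0.033 -0.721] y [-0.046 -0.999 -0.002] F [-1.  -1.5 -4.1] q [-0.15  0.89  0.44  0.07 -1.89  1.67] w 0.048745177751819385
{"travel":[-0.000,0.001,-0.015],"rotation":[0.0,-3.9,0.2]} d=0.015 a=4
{"travel":[0.005,0.001,-0.025],"rotation":[0.0,-8.4,0.2]} d=0.026 a=8
{"travel":[0.011,0.001,-0.036],"rotation":[0.0,-12.8,0.2]} d=0.037 a=13
{"travel":[0.018,0.001,-0.045],"rotation":[0.0,-17.3,0.2]} d=0.049 a=17
{"travel":[0.027,0.001,-0.055],"rotation":[0.0,-21.7,0.2]} d=0.061 a=22
{"travel":[0.036,0.001,-0.064],"rotation":[0.1,-26.2,0.2]} d=0.073 a=26
(array([-0.13554389,  1.34884736,  1.18799759,  0.16598018, -2.6245314 ,
        1.7453362 ]), np.float64(2.843497659554828e-10))
```

servo_tool(
  commands=[
    {"travel": [0, 0.001, -0.015], "rotation": [0, -3.9, 0]},
    {"travel": [0.005, 0.001, -0.025], "rotation": [0, -8.4, 0]},
    {"travel": [0.011, 0.001, -0.036], "rotation": [0, -12.8, 0]},
    {"travel": [0.018, 0.001, -0.045], "rotation": [0, -17.3, 0]},
    {"travel": [0.027, 0.001, -0.055], "rotation": [0, -21.7, 0]},
    {"travel": [0.036, 0.001, -0.064], "rotation": [0, -26.2, 0]},
    {"travel": [0.036, 0.001, -0.064], "rotation": [0, -26.2, 0]},
    {"travel": [0.036, 0.001, -0.064], "rotation": [0, -26.2, 0]},
  ],
)

```text
time_s: 13.67
tool_pos: [0.6549, -0.2733, 0.1446]
orientation: [-2.544, 0.054, 1.792]
force: [0.0, 0.5, -4.0]
grip_width: 0.0487
```

```bash
python3 - <<'E'
from tip import *
info()
p,R=now();g=p-tcp_to_grasp*R.as_matrix()[:,2];print('stop fr',(g-S0)@SX,(g-S0)@SY)
im,d,W=cloud('side');save('side4.png',cv2.resize(im[100:270,240:440],(700,595)))
print('up .1 =',R.inv().apply([0,0,.1]))
E
```

```text
t 13.6667 grasp [ 0.6725 -0.2741  0.1509] z [-0.941  0.044 -0.337] y [-0.045 -0.999 -0.004] F [ 0.   0.5 -4. ] q [-0.14  1.31  1.12  0.16 -2.59  1.74] w 0.04872958437005629
stop fr -0.02766927244074268 -0.1521425527114932
up .1 = [-0.09416528 -0.00035281 -0.03365673]
```

View pics/side4.png

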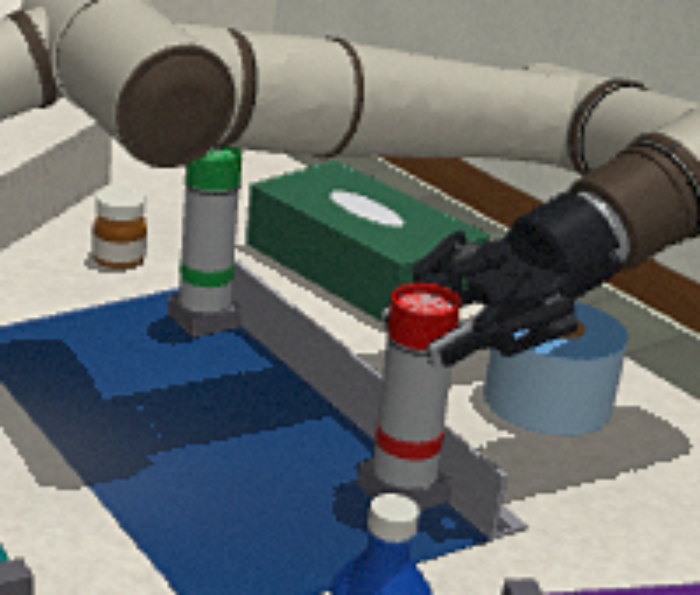

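servo_tool(
  commands=[
    {"travel": [0.002, 0, -0.003], "rotation": [0, -4, 0]},
    {"travel": [0.003, 0, -0.003], "rotation": [0, -6, 0]},
    {"travel": [0.003, 0, -0.003], "rotation": [0, -6, 0]},
  ],
)

```text
time_s: 13.97
tool_pos: [0.6583, -0.2736, 0.1454]
orientation: [-2.447, 0.052, 1.919]
force: [0.9, 1.0, 0.9]
grip_width: 0.0487
```

servo_tool(
  commands=[
    {"travel": [0, 0, 0], "rotation": [0, 0, 0]},
    {"travel": [0, 0, 0], "rotation": [0, 0, 0]},
    {"travel": [0, 0, 0], "rotation": [0, 0, 0]},
    {"travel": [0, 0, 0], "rotation": [0, 0, 0]},
    {"travel": [0, 0, 0], "rotation": [0, 0, 0]},
    {"travel": [0, 0, 0], "rotation": [0, 0, 0]},
  ],
  claw=1,
)

```text
time_s: 14.47
tool_pos: [0.6583, -0.2736, 0.146]
orientation: [-2.448, 0.052, 1.917]
force: [0.1, 0.7, -0.1]
grip_width: 0.0849
```

servo_tool(
  commands=[
    {"travel": [-0.014, 0, -0.004], "rotation": [0, 0, 0]},
    {"travel": [-0.03, 0, -0.008], "rotation": [0, 0, 0]},
    {"travel": [-0.05, 0, -0.013], "rotation": [0, 0, 0]},
    {"travel": [-0.07, 0, -0.018], "rotation": [0, 0, 0]},
    {"travel": [-0.09, 0, -0.024], "rotation": [0, 0, 0]},
    {"travel": [-0.11, 0, -0.028], "rotation": [0, 0, 0]},
    {"travel": [-0.11, 0, -0.028], "rotation": [0, 0, 0]},
  ],
)

```text
time_s: 15.05
tool_pos: [0.6557, -0.2734, 0.2636]
orientation: [-2.452, 0.056, 1.916]
force: [-1.2, 0.1, 0.6]
grip_width: 0.0855
```

```bash
python3 - <<'E'
from tip import *
info()
# side-view drawer unit
z=np.load('side0.npz');W=z['W'];Z=W[...,2];v,u=np.mgrid[:384,:512]
# unit top plane from side: rect already; front-face points: 
m=(u>183)&(u<240)&(v>135)&(v<175)&(Z>.06)&(Z<.082);p=W[m]
l=cv2.fitLine(p[:,:2].astype(np.float32),cv2.DIST_HUBER,0,.01,.01).ravel();print('front line',l,len(p),np.degrees(np.arctan2(l[1],l[0])))
z=np.load('top0.npz');W=z['W'];Z=W[...,2];X,Y=W[...,0],W[...,1]
m=(u<170)&(v<215)&(v>90)&(Z>.082)&(Z<.092)&(Y>.1)&(X<.8);p=W[m][:,:2].astype(np.float32);print(len(p));hull=cv2.convexHull(p).reshape(-1,2)
print(hull.round(3).tolist(),cv2.minAreaRect(p))
E
```

```text
t 15.05 grasp [ 0.6738 -0.2742  0.2681] z [-0.969  0.045 -0.242] y [-0.046 -0.999 -0.001] F [-1.2  0.1  0.6] q [-0.15  1.39  1.41  0.41 -2.9   1.99] w 0.08546831897470539
front line [ 0.45250264 -0.89176303  0.5098932   0.33468547] 401 -63.09563
5893
[[0.7680000066757202, 0.36399999260902405], [0.7570000290870667, 0.3919999897480011], [0.6850000023841858, 0.5239999890327454], [0.6579999923706055, 0.5730000138282776], [0.6549999713897705, 0.5730000138282776], [0.6430000066757202, 0.5690000057220459], [0.5699999928474426, 0.5299999713897705], [0.48100000619888306, 0.48100000619888306], [0.46399998664855957, 0.47200000286102295], [0.45899999141693115, 0.46799999475479126], [0.46399998664855957, 0.4569999873638153], [0.4869999885559082, 0.4129999876022339], [0.5509999990463257, 0.29499998688697815], [0.5680000185966492, 0.26499998569488525], [0.5709999799728394, 0.25999999046325684], [0.5740000009536743, 0.25999999046325684], [0.5770000219345093, 0.26100000739097595], [0.5820000171661377, 0.2630000114440918], [0.6039999723434448, 0.2750000059604645], [0.6899999976158142, 0.32100000977516174], [0.7609999775886536, 0.36000001430511475]] ((0.613880455493927, 0.416870653629303), (0.2273186445236206, 0.24067138135433197), 28.44704246520996)
```

```bash
python3 - <<'E'
from tip import *
v,u=np.mgrid[:384,:512]
th=np.radians(28.45);U=np.array([np.cos(th),np.sin(th)]);V=np.array([-U[1],U[0]])
for n,b in(('top',(60,160,180,235)),('side',(175,245,140,180))):
    W=np.load(n+'0.npz')['W'];x=W[...,:2]@U;y=W[...,:2]@V;Z=W[...,2]
    m=(u>b[0])&(u<b[1])&(v>b[2])&(v<b[3])&(Z>.035)&(Z<.056)&(x<.592)&(x>.53)
    print(n,m.sum(),np.percentile(x[m],[5,50,95]),np.percentile(y[m],[1,50,99]),Z[m].mean())
    f=(u>b[0])&(u<b[1])&(v>b[2])&(v<b[3])&(Z>.03)&(Z<.08)&(x<.63)&(x>.595);print(' front',np.percentile(x[f],[5,25,50,75]),np.percentile(y[f],[1,99]))
A=pose([.58,-.12,.30],125,-4);B=pose([.50,.10,.28],90,-25);C=pose([.468,.338,.2],90,-61.55)
q=get_state()['qpos']
for X in(A,B,C,pose([.468,.338,.047],90,-61.55),pose([.33,.264,.047],90,-61.55),pose([.33,.264,.2],90,-61.55)): q,e=ik(*X,q);print(q.round(2),e)
rows(now(),[A]);rows(A,[B]);rows(B,[C])
E
```

```text
top 223 [0.56265199 0.56786453 0.58609123] [0.01171309 0.07399648 0.1361132 ] 0.05032097795426982
 front [0.6020087  0.60296531 0.60691855 0.61502119] [-0.03787335  0.18953359]
side 101 [0.56206171 0.56690349 0.58630369] [0.00984031 0.07353462 0.13748174] 0.05070501027976915
 front [0.60091361 0.60341972 0.60562657 0.60878626] [-0.04529837  0.18741757]
[ 0.04  0.61  0.41 -0.07 -1.97  1.46] 4.827881740221417e-11
[ 0.52  0.16 -0.22 -0.   -1.19  0.62] 3.245894503502766e-13
[ 0.91  0.35 -0.18 -0.   -1.04 -0.41] 6.937340514211639e-13
[ 0.91  0.53 -0.33 -0.   -0.7  -0.41] 1.9485182033003196e-13
[ 1.06  0.34 -0.72 -0.   -0.52 -0.57] 9.576287568397875e-10
[ 1.06  0.08 -0.53  0.   -0.96 -0.57] 1.4948710885161698e-10
{"travel":[-0.043,-0.150,0.086],"rotation":[1.1,41.0,0.8]} d=0.178 a=41
{"travel":[-0.056,-0.214,0.068],"rotation":[6.4,34.6,20.3]} d=0.231 a=41
{"travel":[-0.130,-0.202,0.080],"rotation":[-0.0,0.0,36.6]} d=0.253 a=37
```

servo_tool(
  commands=[
    {"travel": [-0.006, -0.02, 0.012], "rotation": [0, 5, 0]},
    {"travel": [-0.012, -0.045, 0.025], "rotation": [0, 11, 0]},
    {"travel": [-0.018, -0.07, 0.037], "rotation": [0.4, 17, 0.2]},
    {"travel": [-0.025, -0.095, 0.05], "rotation": [0.6, 23, 0.4]},
    {"travel": [-0.031, -0.12, 0.063], "rotation": [0.8, 29, 0.6]},
    {"travel": [-0.037, -0.14, 0.075], "rotation": [1, 35, 0.7]},
    {"travel": [-0.043, -0.15, 0.086], "rotation": [1.1, 41, 0.8]},
    {"travel": [-0.043, -0.15, 0.086], "rotation": [1.1, 41, 0.8]},
  ],
)

```text
time_s: 15.72
tool_pos: [0.5662, -0.1173, 0.2931]
orientation: [-2.982, 0.099, 0.916]
force: [-0.7, -0.8, 2.4]
grip_width: 0.0854
```

servo_tool(
  commands=[
    {"travel": [-0.008, -0.03, 0.01], "rotation": [0.9, 5, 2.9]},
    {"travel": [-0.016, -0.06, 0.02], "rotation": [1.8, 10, 5.8]},
    {"travel": [-0.024, -0.09, 0.029], "rotation": [2.7, 15, 8.7]},
    {"travel": [-0.032, -0.12, 0.039], "rotation": [3.6, 20, 11.6]},
    {"travel": [-0.04, -0.15, 0.048], "rotation": [4.5, 25, 14.5]},
    {"travel": [-0.048, -0.18, 0.058], "rotation": [5.4, 30, 17.4]},
    {"travel": [-0.056, -0.214, 0.068], "rotation": [6.4, 34.6, 20.3]},
    {"travel": [-0.056, -0.214, 0.068], "rotation": [6.4, 34.6, 20.3]},
  ],
  claw=-0.29,
)

```text
time_s: 16.38
tool_pos: [0.492, 0.1067, 0.269]
orientation: [-3.066, 0.663, -0.025]
force: [-0.3, -1.2, -0.8]
grip_width: 0.0303
```

```bash
python3 - <<'E'
from tip import *
info()
H=np.array([.4633,.3350,.047])
C=pose(H+[0,0,.11],90,-61.55);rows(now(),[C]);rows(C,[pose(H,90,-61.55)])
im,d,W=cloud('top');Z=W[...,2];save('top2.png',im);np.savez('top2.npz',im=im,W=W)
for n,y0,y1 in(('green',-.03,.11),('red',-.34,-.2)):
    m=(Z>.16)&(W[...,1]>y0)&(W[...,1]<y1)&(W[...,0]>.6)&(W[...,0]<.76)&(Z<.19)
    p=W[m];(cx,cy),r=cv2.minEnclosingCircle(p[:,:2].astype(np.float32));c=np.array([cx,cy,0]);print(n,m.sum(),c,r,np.percentile(Z[m],[5,50,95]),(c-S0)@SX,(c-S0)@SY)
E
```

```text
t 16.3833 grasp [0.4917 0.1067 0.2877] z [ 0.017  0.001 -1.   ] y [-0.413 -0.911 -0.008] F [-0.3 -1.2 -0.8] q [ 0.54  0.14 -0.23  0.01 -1.18  0.6 ] w 0.0302778813110289
{"travel":[-0.122,-0.195,0.131],"rotation":[-0.7,-0.7,37.2]} d=0.265 a=37
{"travel":[-0.000,0.000,0.110],"rotation":[0.0,0.0,0.0]} d=0.110 a=0
green 305 [0.68625635 0.03841554 0.        ] 0.02566741406917572 [0.16626142 0.17054814 0.17886493] -0.02907173452673758 0.1606946453755544
red 315 [ 0.66515869 -0.2744244   0.        ] 0.025802886113524437 [0.16471181 0.17083059 0.17979046] -0.03497147840673668 -0.15280038615042557
```

View pics/top2.png

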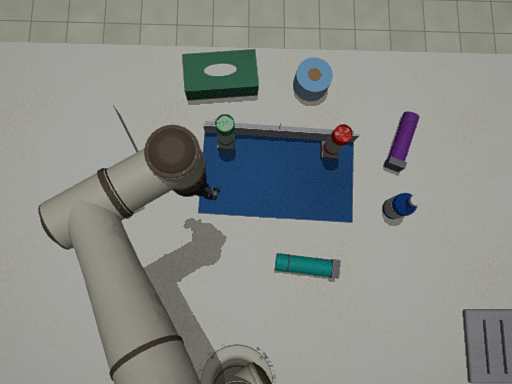

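```bash
python3 - <<'E'
from tip import *
cl=[np.load('top2.npz')['W'].reshape(-1,3)]
im,d,W=cloud('side');cl.append(W.reshape(-1,3));save('side5.png',im)
for p in cl:
    q=p-S0;sx=q@SX;sy=q@SY;z=p[:,2]
    for z0,z1 in((.01,.05),(.05,.066)):
        r=[]
        for y0 in np.arange(-.22,.22,.055):
            m=(z>z0)&(z<z1)&(sy>y0)&(sy<y0+.055)&(np.abs(sx)<.012);r.append((m.sum(),round(1e3*np.median(sx[m]),1)) if m.sum()>5 else 0)
        print(z0,[(int(a[0]),float(a[1])) if a else 0 for a in r])
    for n,yc in(('g',.1607),('r',-.1528)):
        # foot front face (towards robot)
        for z0,z1 in((.003,.019),(.03,.08),(.09,.14),(.15,.176)):
            m=(z>z0)&(z<z1)&(np.abs(sy-yc)<.03)&(sx>-.075)&(sx<-.0)
            print(n,z0,m.sum(),np.percentile(sx[m],[3,50]).round(4) if m.sum()>3 else '',np.percentile(sy[m],[3,97]).round(4) if m.sum()>3 else '')
E
```

```text
0.01 [(10, -0.4), (54, -0.7), (81, -0.4), (81, -0.4), (76, -0.4), (79, 0.0), (42, -0.3), (40, -0.1)]
0.05 [(10, 0.4), (32, 0.9), (49, 0.1), (45, 0.6), (51, 0.9), (49, 0.9), (21, 0.8), (22, 0.2)]
g 0.003 59 [-0.074  -0.0544] [0.1313 0.1872]
g 0.03 88 [-0.0535 -0.0491] [0.1342 0.1839]
g 0.09 94 [-0.053  -0.0491] [0.1367 0.1823]
g 0.15 285 [-0.0528 -0.0306] [0.1387 0.1815]
r 0.003 79 [-0.072  -0.0597] [-0.1754 -0.124 ]
r 0.03 113 [-0.06   -0.0509] [-0.1674 -0.1274]
r 0.09 111 [-0.0598 -0.0544] [-0.1653 -0.1282]
r 0.15 287 [-0.0592 -0.0373] [-0.1724 -0.1285]
0.01 [(188, -0.1), (41, 0.3), (35, 0.3), (132, 0.2), (117, 0.5), (108, -0.2), (97, 0.1), 0]
0.05 [(69, 0.3), (18, 0.6), (15, 0.1), (54, 0.3), (50, 0.3), (43, 0.2), (39, 0.7), 0]
g 0.003 106 [-0.0686 -0.0477] [0.1334 0.185 ]
g 0.03 221 [-0.0531 -0.0398] [0.1355 0.1715]
g 0.09 217 [-0.0534 -0.0406] [0.1363 0.1673]
g 0.15 166 [-0.0533 -0.034 ] [0.1367 0.1853]
r 0.003 93 [-0.0713 -0.0361] [-0.1803 -0.129 ]
r 0.03 327 [-0.0599 -0.0475] [-0.1778 -0.1425]
r 0.09 310 [-0.0598 -0.0497] [-0.1769 -0.142 ]
r 0.15 261 [-0.0603 -0.0415] [-0.1771 -0.1308]
```

The stop face fits my frame to within 0.5 mm. Both canisters are vertical, green's axis 28.5 mm from the face and red's 35 mm, so both are inside the limits. Next is the drawer.

servo_tool(
  commands=[
    {"travel": [-0.017, -0.027, 0.01], "rotation": [0, 0, 5]},
    {"travel": [-0.034, -0.054, 0.02], "rotation": [0, 0, 10]},
    {"travel": [-0.05, -0.08, 0.03], "rotation": [0, 0, 15]},
    {"travel": [-0.067, -0.108, 0.04], "rotation": [0, 0, 20]},
    {"travel": [-0.083, -0.135, 0.05], "rotation": [-0.3, -0.3, 26]},
    {"travel": [-0.1, -0.16, 0.06], "rotation": [-0.5, -0.5, 31]},
    {"travel": [-0.122, -0.195, 0.075], "rotation": [-0.7, -0.7, 37.2]},
    {"travel": [-0.122, -0.195, 0.09], "rotation": [-0.7, -0.7, 37.2]},
  ],
)

```text
time_s: 17.15
tool_pos: [0.4696, 0.3373, 0.1799]
orientation: [-2.691, 1.612, -0.0]
force: [0.3, -0.8, -0.0]
grip_width: 0.0303
```

servo_tool(
  commands=[
    {"travel": [0, 0, 0.02], "rotation": [0, 0, 0]},
    {"travel": [0, 0, 0.02], "rotation": [0, 0, 0]},
  ],
)

```text
time_s: 17.32
tool_pos: [0.47, 0.3366, 0.156]
orientation: [2.691, -1.618, -0.004]
force: [-0.6, -0.2, -0.4]
grip_width: 0.0305
```

```bash
python3 - <<'E'
from tip import *
info()
H=np.array([.4633,.3350,.047])
rows(now(),[pose(H+[0,0,.06],90,-61.55),pose(H,90,-61.55)])
im,d=grab_frame('wrist');save('w2.png',im)
E
```

```text
t 17.3167 grasp [0.4701 0.3366 0.1747] z [-0.003 -0.    -1.   ] y [-0.883 -0.469  0.003] F [-0.6 -0.2 -0.4] q [ 0.9   0.37 -0.21 -0.   -0.99 -0.41] w 0.030537862992666497
{"travel":[-0.002,0.007,0.068],"rotation":[0.1,0.1,-0.5]} d=0.068 a=0
{"travel":[-0.002,0.006,0.128],"rotation":[0.1,0.1,-0.5]} d=0.128 a=0
```

View pics/w2.png

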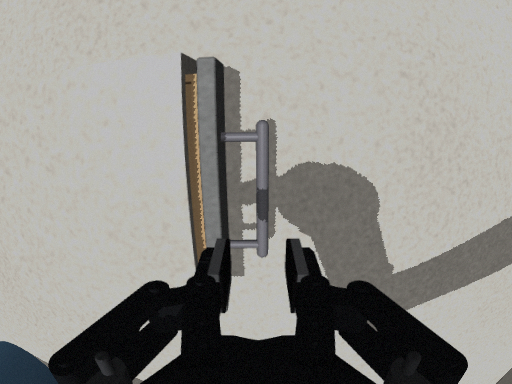

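servo_tool(
  commands=[
    {"travel": [-0.001, 0.004, 0.03], "rotation": [0, 0, -0.5]},
    {"travel": [-0.002, 0.006, 0.06], "rotation": [0, 0, -0.5]},
    {"travel": [-0.002, 0.006, 0.08], "rotation": [0, 0, -0.5]},
    {"travel": [-0.002, 0.006, 0.1], "rotation": [0, 0, -0.5]},
    {"travel": [-0.002, 0.006, 0.12], "rotation": [0, 0, -0.5]},
    {"travel": [-0.002, 0.006, 0.128], "rotation": [0, 0, -0.5]},
    {"travel": [-0.002, 0.006, 0.128], "rotation": [0, 0, -0.5]},
  ],
)

```text
time_s: 17.95
tool_pos: [0.4668, 0.3357, 0.0311]
orientation: [-2.697, 1.606, -0.001]
force: [0.7, -0.7, -0.4]
grip_width: 0.0306
```

servo_tool(
  commands=[
    {"travel": [0, 0, 0], "rotation": [0, 0, 0]},
    {"travel": [0, 0, 0], "rotation": [0, 0, 0]},
    {"travel": [0, 0, 0], "rotation": [0, 0, 0]},
    {"travel": [0, 0, 0], "rotation": [0, 0, 0]},
  ],
  claw=-1,
  force=40,
)

```text
time_s: 18.28
tool_pos: [0.4682, 0.3359, 0.0327]
orientation: [-2.695, 1.605, -0.003]
force: [3.1, -3.5, 5.8]
grip_width: 0.0093
```

servo_tool(
  commands=[
    {"travel": [0, 0.015, 0], "rotation": [0, 0, 0]},
    {"travel": [0, 0.035, 0], "rotation": [0, 0, 0]},
    {"travel": [0, 0.055, 0], "rotation": [0, 0, 0]},
    {"travel": [0, 0.08, 0], "rotation": [0, 0, 0]},
    {"travel": [0, 0.105, 0], "rotation": [0, 0, 0]},
    {"travel": [0, 0.13, 0], "rotation": [0, 0, 0]},
    {"travel": [0, 0.15, 0], "rotation": [0, 0, 0]},
    {"travel": [0, 0.152, 0], "rotation": [0, 0, 0]},
  ],
)

```text
time_s: 18.95
tool_pos: [0.3323, 0.2627, 0.0327]
orientation: [-2.694, 1.604, -0.001]
force: [-0.9, 0.5, 1.2]
grip_width: 0.0097
```

```bash
python3 - <<'E'
from tip import *
info()
E
```

```text
t 18.95 grasp [0.3323 0.2626 0.0514] z [ 0.004  0.005 -1.   ] y [-0.879 -0.477 -0.006] F [-0.9  0.5  1.2] q [ 1.06  0.32 -0.73  0.   -0.51 -0.56] w 0.009692492309411915
```

servo_tool(
  commands=[
    {"travel": [0, 0, 0], "rotation": [0, 0, 0]},
    {"travel": [0, 0, 0], "rotation": [0, 0, 0]},
    {"travel": [0, 0, 0], "rotation": [0, 0, 0]},
    {"travel": [0, 0, -0.03], "rotation": [0, 0, 0]},
    {"travel": [0, 0, -0.07], "rotation": [0, 0, 0]},
    {"travel": [0, 0, -0.11], "rotation": [0, 0, 0]},
    {"travel": [0, 0, -0.15], "rotation": [0, 0, 0]},
    {"travel": [0, 0, -0.18], "rotation": [0, 0, 0]},
  ],
  claw=-0.25,
)

```text
time_s: 19.62
tool_pos: [0.3326, 0.2624, 0.2162]
orientation: [-2.69, 1.602, -0.002]
force: [-0.6, 1.0, 0.3]
grip_width: 0.032
```

servo_tool(
  commands=[
    {"travel": [-0.01, -0.025, -0.01], "rotation": [0, 0, 0]},
    {"travel": [-0.03, -0.05, -0.02], "rotation": [0, 0, 0]},
    {"travel": [-0.04, -0.08, -0.03], "rotation": [0, 0, 0]},
    {"travel": [-0.05, -0.11, -0.03], "rotation": [0, 0, 0]},
    {"travel": [-0.05, -0.12, -0.03], "rotation": [0, 0, 0]},
    {"travel": [-0.05, -0.12, -0.03], "rotation": [0, 0, 0]},
  ],
)

```text
time_s: 20.12
tool_pos: [0.4159, 0.3645, 0.246]
orientation: [-2.691, 1.605, -0.002]
force: [-0.3, 0.4, -0.8]
grip_width: 0.0321
```

```bash
cat >> h.py <<'E'
TH=np.radians(28.45);U=np.array([np.cos(TH),np.sin(TH),0]);V=np.array([-U[1],U[0],0])
def wcloud():
    P=camera_params('wrist');im,d=grab_frame('wrist');K=np.array(P['mtx']);v,u=np.mgrid[:384,:512]
    a=(u-K[0,2])/K[0,0];b=(v-K[1,2])/K[1,1];r=np.hypot(a,b)+1e-9;t=np.tan(np.minimum(r,1.4))
    c=np.stack([a/r*t,b/r*t,np.ones_like(r)],-1)*d[...,None]
    W=(c-np.array(P['t']))@np.array(P['R']);W[d==0]=np.nan
    return im,d,W
E
cat > tags.py <<'E'
from tip import *
def tags(im,W):
    hsv=cv2.cvtColor(im,cv2.COLOR_RGB2HSV);H,S,Vv=[hsv[...,i].astype(int) for i in range(3)]
    box=(W@U>.43)&(W@U<.63)&(np.abs(W@V-.074)<.105)&(W[...,2]>.023)&(W[...,2]<.055)
    pale=box&(W[...,2]>.038)
    n,lab,st,_=cv2.connectedComponentsWithStats(pale.astype(np.uint8))
    out={}
    for k in range(1,n):
        if st[k,4]<40: continue
        p=W[lab==k];(c,wh,an)=cv2.minAreaRect(np.stack([p@U,p@V],1).astype(np.float32))
        near=cv2.dilate((lab==k).astype(np.uint8),np.ones((7,7)))>0
        sat=near&box&(S>110);h=np.median(H[sat]) if sat.sum() else -1
        print('blob',st[k,4],'hue',h,'uv',np.round(c,4),'wh',np.round(wh,4),'an',round(an,1),'z',np.median(p[:,2]).round(4),'world',(c[0]*U+c[1]*V).round(4)[:2])
E
python3 - <<'E'
from tags import *
info();im,d,W=wcloud();save('w3.png',im);np.savez('w3.npz',im=im,W=W)
tags(im,W)
E
```

```text
t 20.1167 grasp [0.4158 0.3644 0.2647] z [ 0.005  0.007 -1.   ] y [-0.88  -0.475 -0.008] F [-0.3  0.4 -0.8] q [ 1.01  0.25 -0.15  0.   -1.16 -0.52] w 0.03205228836559416
blob 1363 hue 17.0 uv [0.5512 0.0752] wh [0.1991 0.157 ] an 89.9 z 0.0467 world [0.4488 0.3287]
blob 448 hue 67.0 uv [0.5217 0.0188] wh [0.0304 0.0205] an 85.0 z 0.044 world [0.4498 0.265 ]
blob 94 hue -1 uv [0.4385 0.0244] wh [0.0079 0.0167] an 89.8 z 0.0501 world [0.3739 0.2303]
blob 453 hue 1.0 uv [0.5306 0.076 ] wh [0.0303 0.0204] an 74.6 z 0.0439 world [0.4303 0.3196]
blob 395 hue 23.0 uv [0.5259 0.1321] wh [0.0294 0.0199] an 86.6 z 0.0437 world [0.3994 0.3667]
blob 86 hue -1 uv [0.4386 0.1265] wh [0.0172 0.0082] an 1.6 z 0.0502 world [0.3254 0.3202]
```

View pics/w3.png

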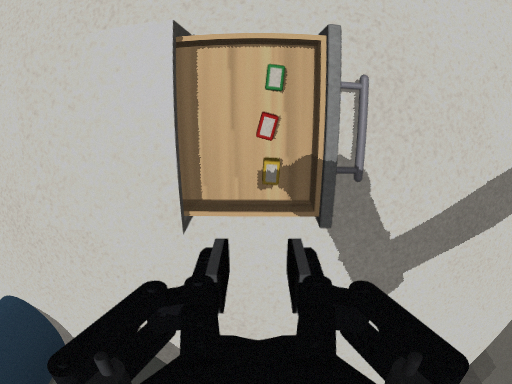

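The drawer is open. From the pixels: green tag at (275,77), red tag at (267,126) and yellow tag at (271,170), the last one not needed. Green goes first.

```bash
python3 - <<'E'
from tags import *
def tp(xy,z,psi): return pose([*xy,z+tcp_to_grasp],90,psi)
g=[.4498,.265]
A=tp(g,.10,-66.5);B=tp(g,.032,-66.5)
rows(now(),[A]);rows(A,[B])
q=get_state()['qpos']
G=S0-.0285*SX+.1603*SY;Rr=S0-.035*SX-.152*SY;print(G,Rr)
for X in(B,tp(g,.25,-66.5),tp(G[:2],.25,-40),tp(G[:2],.18,-40)):q,e=ik(*X,q);print(q.round(2),e)
E
```

```text
{"travel":[0.104,0.017,0.146],"rotation":[-0.4,0.2,4.9]} d=0.179 a=5
{"travel":[-0.000,0.000,0.068],"rotation":[0.0,0.0,0.0]} d=0.068 a=0
[0.68680827 0.03799363 0.        ] [ 0.66516902 -0.27362358  0.        ]
[ 0.84  0.46 -0.47 -0.   -0.64 -0.43] 1.7068908191666008e-12
[ 0.84  0.19 -0.21  0.   -1.16 -0.43] 8.808031705671147e-09
[ 0.29  0.48  0.21  0.   -1.3   0.58] 1.8829537909912473e-08
[ 0.29  0.53  0.11 -0.   -1.15  0.58] 2.3280131077832395e-13
```

servo_tool(
  commands=[
    {"travel": [0.02, 0.003, 0.028], "rotation": [0, 0, 1]},
    {"travel": [0.04, 0.007, 0.056], "rotation": [0, 0, 2]},
    {"travel": [0.06, 0.01, 0.084], "rotation": [-0.2, 0, 3]},
    {"travel": [0.08, 0.013, 0.112], "rotation": [-0.3, 0.1, 4]},
    {"travel": [0.104, 0.017, 0.14], "rotation": [-0.4, 0.2, 4.9]},
    {"travel": [0.104, 0.017, 0.146], "rotation": [-0.4, 0.2, 4.9]},
    {"travel": [0.104, 0.017, 0.146], "rotation": [-0.4, 0.2, 4.9]},
  ],
  claw=-0.2,
)

```text
time_s: 20.75
tool_pos: [0.4482, 0.2616, 0.0973]
orientation: [2.619, -1.723, -0.002]
force: [0.5, 0.0, 0.6]
grip_width: 0.034
```

```bash
python3 - <<'E'
from tags import *
info();im,d,W=wcloud();tags(im,W)
rows(now(),[pose([.4498,.265,.032+tcp_to_grasp],90,-66.5)])
E
```

```text
t 20.75 grasp [0.4482 0.2616 0.116 ] z [-0.005 -0.005 -1.   ] y [-0.918 -0.396  0.006] F [0.5 0.  0.6] q [ 0.84  0.35 -0.42 -0.   -0.8  -0.43] w 0.03403625766743855
blob 1067 hue 17.0 uv [ 0.5482 -0.0295] wh [0.1625 0.0019] an 0.2 z 0.0469 world [0.496  0.2352]
blob 479 hue 17.0 uv [0.4733 0.0193] wh [0.0804 0.0011] an 89.8 z 0.0471 world [0.4069 0.2424]
blob 1109 hue 66.0 uv [0.5216 0.0183] wh [0.0305 0.0199] an 83.8 z 0.0437 world [0.4499 0.2646]
blob 199 hue -1 uv [0.4375 0.0243] wh [0.0152 0.0081] an 2.1 z 0.05 world [0.3731 0.2298]
blob 790 hue 1.0 uv [0.5304 0.0763] wh [0.0312 0.0201] an 74.8 z 0.0437 world [0.43   0.3198]
blob 507 hue 23.0 uv [0.5252 0.1298] wh [0.027  0.0194] an 86.0 z 0.0436 world [0.3999 0.3643]
blob 66 hue 17.0 uv [0.624  0.1735] wh [0.012  0.0039] an 10.3 z 0.0423 world [0.466  0.4498]
{"travel":[-0.001,-0.001,0.067],"rotation":[0.1,-0.1,-0.1]} d=0.067 a=0
```

servo_tool(
  commands=[
    {"travel": [-0.001, -0.001, 0.02], "rotation": [0, 0, 0]},
    {"travel": [-0.001, -0.001, 0.04], "rotation": [0, 0, 0]},
    {"travel": [-0.001, -0.001, 0.055], "rotation": [0, 0, 0]},
    {"travel": [-0.001, -0.001, 0.067], "rotation": [0, 0, 0]},
    {"travel": [-0.001, -0.001, 0.067], "rotation": [0, 0, 0]},
    {"travel": [-0.001, -0.001, 0.067], "rotation": [0, 0, 0]},
  ],
)

```text
time_s: 21.3
tool_pos: [0.4501, 0.2658, 0.0332]
orientation: [2.627, -1.722, 0.001]
force: [0.1, -0.0, 0.0]
grip_width: 0.0339
```

servo_tool(
  commands=[
    {"travel": [0, 0, 0], "rotation": [0, 0, 0]},
    {"travel": [0, 0, 0], "rotation": [0, 0, 0]},
    {"travel": [0, 0, 0], "rotation": [0, 0, 0]},
    {"travel": [0, 0, 0], "rotation": [0, 0, 0]},
    {"travel": [0, 0, 0], "rotation": [0, 0, 0]},
  ],
  claw=-1,
  force=40,
)

```text
time_s: 21.72
tool_pos: [0.4512, 0.2673, 0.0352]
orientation: [-2.625, 1.719, -0.002]
force: [-1.4, 0.2, 6.9]
grip_width: 0.0188
```

servo_tool(
  commands=[
    {"travel": [0, 0, -0.02], "rotation": [0, 0, 0]},
    {"travel": [0, 0, -0.05], "rotation": [0, 0, 0]},
    {"travel": [0, 0, -0.085], "rotation": [0, 0, 0]},
    {"travel": [0, 0, -0.12], "rotation": [0, 0, 0]},
    {"travel": [0, 0, -0.155], "rotation": [0, 0, 0]},
    {"travel": [0, 0, -0.19], "rotation": [0, 0, 0]},
    {"travel": [0, 0, -0.215], "rotation": [0, 0, 0]},
    {"travel": [0, 0, -0.22], "rotation": [0, 0, 0]},
  ],
)

```text
time_s: 22.38
tool_pos: [0.4523, 0.2681, 0.2613]
orientation: [-2.617, 1.713, -0.007]
force: [0.1, 0.6, -0.5]
grip_width: 0.0188
```

```bash
python3 - <<'E'
from tags import *
info()
def tp(xy,z,psi): return pose([*xy,z+tcp_to_grasp],90,psi)
G=S0-.0285*SX+.1603*SY
M=tp([.58,.13],.25,-50);C=tp(G[:2],.23,-40);D=tp(G[:2],.183,-40)
rows(now(),[M]);rows(M,[C]);rows(C,[D])
im,d=grab_frame('wrist');save('w4.png',im)
E
```

```text
t 22.3833 grasp [0.4521 0.2679 0.28  ] z [ 0.012  0.009 -1.   ] y [-0.916 -0.4   -0.014] F [ 0.1  0.6 -0.5] q [ 0.85  0.19 -0.2   0.   -1.17 -0.43] w 0.01875386912941523
{"travel":[0.178,-0.062,0.012],"rotation":[-0.9,0.1,-16.4]} d=0.188 a=16
{"travel":[0.139,-0.023,0.020],"rotation":[0.0,-0.0,-10.0]} d=0.142 a=10
{"travel":[-0.000,-0.000,0.047],"rotation":[0.0,0.0,0.0]} d=0.047 a=0
```

View pics/w4.png

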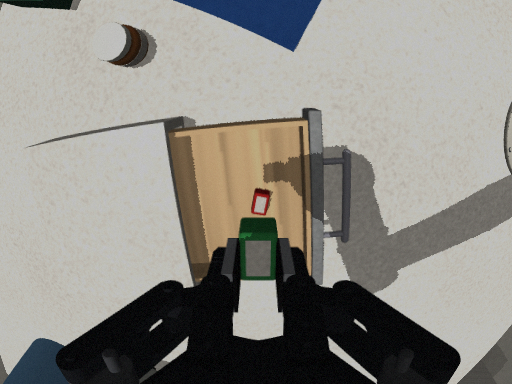

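servo_tool(
  commands=[
    {"travel": [0.03, -0.01, 0.002], "rotation": [0, 0, -2.7]},
    {"travel": [0.06, -0.02, 0.004], "rotation": [-0.2, 0, -5.4]},
    {"travel": [0.09, -0.031, 0.006], "rotation": [-0.4, 0, -8]},
    {"travel": [0.12, -0.042, 0.008], "rotation": [-0.6, 0, -11]},
    {"travel": [0.15, -0.052, 0.01], "rotation": [-0.8, 0, -14]},
    {"travel": [0.178, -0.062, 0.012], "rotation": [-0.9, 0, -16.4]},
    {"travel": [0.178, -0.062, 0.012], "rotation": [-0.9, 0, -16.4]},
  ],
)

```text
time_s: 23.02
tool_pos: [0.5814, 0.126, 0.2449]
orientation: [2.84, -1.332, -0.009]
force: [-0.4, 0.9, 0.2]
grip_width: 0.0184
```

servo_tool(
  commands=[
    {"travel": [0.028, -0.005, 0.002], "rotation": [0, 0, -2]},
    {"travel": [0.056, -0.01, 0.005], "rotation": [0, 0, -4]},
    {"travel": [0.084, -0.014, 0.01], "rotation": [0, 0, -6]},
    {"travel": [0.112, -0.019, 0.015], "rotation": [0, 0, -8]},
    {"travel": [0.139, -0.023, 0.02], "rotation": [0, 0, -10]},
    {"travel": [0.139, -0.023, 0.02], "rotation": [0, 0, -10]},
    {"travel": [0.139, -0.023, 0.02], "rotation": [0, 0, -10]},
  ],
)

```text
time_s: 23.6
tool_pos: [0.6873, 0.033, 0.2214]
orientation: [2.942, -1.083, -0.016]
force: [-0.8, 0.5, 0.0]
grip_width: 0.0187
```

```bash
python3 - <<'E'
from tags import *
info()
def tp(xy,z,psi): return pose([*xy,z+tcp_to_grasp],90,psi)
G=S0-.0285*SX+.1603*SY
rows(now(),[tp(G[:2],.20,-40),tp(G[:2],.1845,-40)])
im,d,W=cloud('side')
p=W.reshape(-1,3);hsv=cv2.cvtColor(im,cv2.COLOR_RGB2HSV).reshape(-1,3).astype(int)
q=p-S0;sx=q@SX;sy=q@SY
gm=(hsv[:,0]>50)&(hsv[:,0]<75)&(hsv[:,1]>120)&(abs(sy-.16)<.06)&(abs(sx+.03)<.06)&(p[:,2]>.18)
print('tag green',gm.sum(),p[gm].mean(0) if gm.sum() else '',np.percentile(p[gm,2],[2,98]) if gm.sum() else '')
E
```

```text
t 23.6 grasp [0.6875 0.033  0.2401] z [-0.012 -0.003 -1.   ] y [-0.648 -0.762  0.01 ] F [-0.8  0.5  0. ] q [ 0.28  0.51  0.18 -0.   -1.26  0.58] w 0.018677680831146626
{"travel":[-0.003,-0.004,0.021],"rotation":[0.6,0.4,-0.4]} d=0.022 a=1
{"travel":[-0.003,-0.004,0.037],"rotation":[0.6,0.4,-0.4]} d=0.037 a=1
tag green 38 [0.6858708  0.02329281 0.22270224] [0.18030272 0.35430628]
```

servo_tool(
  commands=[
    {"travel": [-0.003, -0.004, 0.005], "rotation": [0.6, 0.4, 0]},
    {"travel": [-0.003, -0.004, 0.015], "rotation": [0.6, 0.4, 0]},
    {"travel": [-0.003, -0.004, 0.024], "rotation": [0.6, 0.4, 0]},
    {"travel": [-0.003, -0.004, 0.032], "rotation": [0.6, 0.4, 0]},
    {"travel": [-0.003, -0.004, 0.032], "rotation": [0.6, 0.4, 0]},
    {"travel": [-0.003, -0.004, 0.032], "rotation": [0.6, 0.4, 0]},
  ],
)

```text
time_s: 24.15
tool_pos: [0.6865, 0.0388, 0.1897]
orientation: [-2.949, 1.082, 0.001]
force: [0.6, -0.3, -0.2]
grip_width: 0.0186
```

```bash
python3 - <<'E'
from tags import *
info()
def tp(xy,z,psi): return pose([*xy,z+tcp_to_grasp],90,psi)
G=S0-.0285*SX+.1603*SY
rows(now(),[tp(G[:2],.1845,-40)])
E
```

```text
t 24.15 grasp [0.6865 0.0388 0.2084] z [-0.  0. -1.] y [-0.647 -0.763 -0.   ] F [ 0.6 -0.3 -0.2] q [ 0.29  0.52  0.12 -0.   -1.17  0.58] w 0.01859234805386973
{"travel":[0.001,0.000,0.005],"rotation":[-0.0,0.0,-0.3]} d=0.005 a=0
```

servo_tool(
  commands=[
    {"travel": [0, 0, 0.003], "rotation": [0, 0, 0]},
    {"travel": [0, 0, 0.005], "rotation": [0, 0, 0]},
    {"travel": [0, 0, 0.005], "rotation": [0, 0, 0]},
  ],
)

```text
time_s: 24.4
tool_pos: [0.6863, 0.0388, 0.1843]
orientation: [-2.949, 1.082, 0.001]
force: [0.4, 0.5, -0.3]
grip_width: 0.0185
```

servo_tool(
  commands=[
    {"travel": [0, 0, 0.0005], "rotation": [0, 0, 0]},
    {"travel": [0, 0, 0], "rotation": [0, 0, 0]},
    {"travel": [0, 0, 0], "rotation": [0, 0, 0]},
    {"travel": [0, 0, 0], "rotation": [0, 0, 0]},
  ],
  claw=-0.3,
)

```text
time_s: 24.73
tool_pos: [0.6865, 0.0387, 0.1847]
orientation: [-2.949, 1.082, 0.001]
force: [-0.7, 0.2, -1.0]
grip_width: 0.0299
```

servo_tool(
  commands=[
    {"travel": [0, 0, -0.015], "rotation": [0, 0, 0]},
    {"travel": [0, 0, -0.035], "rotation": [0, 0, 0]},
    {"travel": [0, 0, -0.06], "rotation": [0, 0, 0]},
    {"travel": [0, 0, -0.08], "rotation": [0, 0, 0]},
    {"travel": [0, 0, -0.08], "rotation": [0, 0, 0]},
  ],
)

```text
time_s: 25.15
tool_pos: [0.6888, 0.0386, 0.2708]
orientation: [-2.945, 1.08, -0.014]
force: [-0.1, 0.1, 0.8]
grip_width: 0.0298
```

```bash
python3 - <<'E'
from tags import *
info()
im,d,W=wcloud();save('w5.png',im)
q=W-S0;m=(abs(q@SX+.03)<.04)&(abs(q@SY-.16)<.04)&(W[...,2]>.186)&(W[...,2]<.2)
p=W[m];print(m.sum(),cv2.minAreaRect(p[:,:2].astype(np.float32)) if m.sum() else '',np.median(p[:,2]) if m.sum() else '')
im,d,W=cloud('side');save('side6.png',cv2.resize(im[100:270,240:440],(700,595)))
def tp(xy,z,psi): return pose([*xy,z+tcp_to_grasp],90,psi)
A=tp([.56,.15],.26,-55);B=tp([.43,.3195],.16,-77)
rows(now(),[A]);rows(A,[B])
E
```

```text
t 25.15 grasp [0.6886 0.0386 0.2895] z [ 0.01   0.001 -1.   ] y [-0.647 -0.763 -0.008] F [-0.1  0.1  0.8] q [ 0.29  0.47  0.24  0.   -1.33  0.58] w 0.02980559798949408
913 ((0.6881538033485413, 0.037863247096538544), (0.019630765542387962, 0.030293187126517296), 49.428157806396484) 0.1916937896816848
{"travel":[-0.169,-0.003,0.006],"rotation":[-0.1,-0.0,14.7]} d=0.169 a=15
{"travel":[-0.213,0.009,0.100],"rotation":[-0.0,0.0,22.0]} d=0.236 a=22
```

View pics/side6.png

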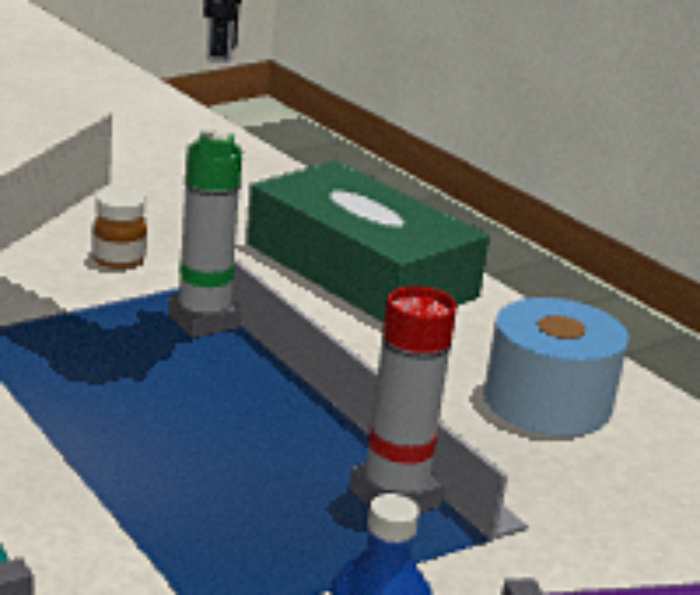

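The green tag is seated: its top is at z 0.192 and it sits within 2 mm of the dish centre. Red next.

servo_tool(
  commands=[
    {"travel": [-0.028, 0, 0.001], "rotation": [0, 0, 2.4]},
    {"travel": [-0.056, -0.001, 0.002], "rotation": [0, 0, 4.9]},
    {"travel": [-0.085, -0.001, 0.003], "rotation": [0, 0, 7.3]},
    {"travel": [-0.113, -0.002, 0.004], "rotation": [0, 0, 9.8]},
    {"travel": [-0.141, -0.003, 0.005], "rotation": [0, 0, 12]},
    {"travel": [-0.169, -0.003, 0.006], "rotation": [0, 0, 14.7]},
    {"travel": [-0.169, -0.003, 0.006], "rotation": [0, 0, 14.7]},
  ],
  claw=-0.2,
)

```text
time_s: 25.83
tool_pos: [0.5562, 0.1524, 0.2586]
orientation: [-2.787, 1.448, 0.003]
force: [-0.5, -1.1, -1.0]
grip_width: 0.0342
```

servo_tool(
  commands=[
    {"travel": [-0.03, 0.001, 0.01], "rotation": [0, 0, 3]},
    {"travel": [-0.06, 0.002, 0.02], "rotation": [0, 0, 6]},
    {"travel": [-0.09, 0.003, 0.035], "rotation": [0, 0, 9]},
    {"travel": [-0.12, 0.004, 0.05], "rotation": [0, 0, 12]},
    {"travel": [-0.15, 0.006, 0.065], "rotation": [0, 0, 15]},
    {"travel": [-0.18, 0.008, 0.08], "rotation": [0, 0, 18]},
    {"travel": [-0.213, 0.009, 0.1], "rotation": [0, 0, 22]},
    {"travel": [-0.213, 0.009, 0.1], "rotation": [0, 0, 22]},
  ],
)

```text
time_s: 26.5
tool_pos: [0.422, 0.3226, 0.1543]
orientation: [2.456, -1.946, -0.005]
force: [-0.1, -1.0, -0.9]
grip_width: 0.0342
```

```bash
python3 - <<'E'
from tags import *
info();im,d,W=wcloud();save('w6.png',im);tags(im,W)
def tp(xy,z,psi): return pose([*xy,z+tcp_to_grasp],90,psi)
rows(now(),[tp([.43,.3197],.10,-77),tp([.43,.3197],.032,-77)])
E
```

```text
t 26.5 grasp [0.4221 0.3227 0.173 ] z [-0.008 -0.004 -1.   ] y [-0.974 -0.228  0.008] F [-0.1 -1.  -0.9] q [ 0.96  0.3  -0.32 -0.   -0.95 -0.72] w 0.034234363075659
blob 962 hue 16.0 uv [0.551  0.0758] wh [0.1999 0.1557] an 90.0 z 0.0468 world [0.4483 0.3291]
blob 187 hue -1 uv [0.439  0.0247] wh [0.0084 0.0178] an 88.3 z 0.0502 world [0.3742 0.2308]
blob 722 hue 1.0 uv [0.531  0.0754] wh [0.0297 0.0196] an 74.8 z 0.0437 world [0.4309 0.3192]
blob 149 hue -1 uv [0.4392 0.126 ] wh [0.0183 0.0078] an 1.3 z 0.0499 world [0.3261 0.32  ]
blob 625 hue 23.0 uv [0.5257 0.1318] wh [0.0308 0.0201] an 86.5 z 0.0438 world [0.3994 0.3664]
blob 613 hue 17.0 uv [0.5508 0.1744] wh [0.0031 0.0667] an 89.1 z 0.047 world [0.4012 0.4157]
{"travel":[0.003,-0.006,0.056],"rotation":[0.4,-0.1,0.3]} d=0.056 a=0
{"travel":[0.003,-0.006,0.124],"rotation":[0.4,-0.1,0.3]} d=0.124 a=0
```

servo_tool(
  commands=[
    {"travel": [0.003, -0.006, 0.025], "rotation": [0.4, 0, 0.3]},
    {"travel": [0.003, -0.006, 0.05], "rotation": [0.4, 0, 0.3]},
    {"travel": [0.003, -0.006, 0.075], "rotation": [0.4, 0, 0.3]},
    {"travel": [0.003, -0.006, 0.095], "rotation": [0.4, 0, 0.3]},
    {"travel": [0.003, -0.006, 0.112], "rotation": [0.4, 0, 0.3]},
    {"travel": [0.003, -0.006, 0.123], "rotation": [0.4, 0, 0.3]},
    {"travel": [0.003, -0.006, 0.123], "rotation": [0.4, 0, 0.3]},
    {"travel": [0.003, -0.006, 0.123], "rotation": [0.4, 0, 0.3]},
  ],
)

```text
time_s: 27.22
tool_pos: [0.4301, 0.319, 0.0326]
orientation: [2.457, -1.954, 0.004]
force: [-0.2, 0.5, 0.2]
grip_width: 0.034
```

servo_tool(
  commands=[
    {"travel": [0, 0, 0], "rotation": [0, 0, 0]},
    {"travel": [0, 0, 0], "rotation": [0, 0, 0]},
    {"travel": [0, 0, 0], "rotation": [0, 0, 0]},
    {"travel": [0, 0, 0], "rotation": [0, 0, 0]},
    {"travel": [0, 0, 0], "rotation": [0, 0, 0]},
  ],
  claw=-1,
  force=40,
)

```text
time_s: 27.63
tool_pos: [0.4308, 0.3194, 0.0336]
orientation: [2.459, -1.955, 0.004]
force: [1.0, -1.3, 3.4]
grip_width: 0.0188
```

servo_tool(
  commands=[
    {"travel": [0, 0, -0.02], "rotation": [0, 0, 0]},
    {"travel": [0, 0, -0.05], "rotation": [0, 0, 0]},
    {"travel": [0, 0, -0.085], "rotation": [0, 0, 0]},
    {"travel": [0, 0, -0.12], "rotation": [0, 0, 0]},
    {"travel": [0, 0, -0.155], "rotation": [0, 0, 0]},
    {"travel": [0, 0, -0.19], "rotation": [0, 0, 0]},
    {"travel": [0, 0, -0.215], "rotation": [0, 0, 0]},
    {"travel": [0, 0, -0.22], "rotation": [0, 0, 0]},
  ],
)

```text
time_s: 28.3
tool_pos: [0.4318, 0.3214, 0.2594]
orientation: [-2.452, 1.948, -0.006]
force: [1.0, -0.0, 0.4]
grip_width: 0.0188
```

```bash
python3 - <<'E'
from tags import *
info()
im,d,W=wcloud();save('w7.png',im)
hsv=cv2.cvtColor(im,cv2.COLOR_RGB2HSV).astype(int);m=((hsv[...,0]<5)|(hsv[...,0]>175))&(hsv[...,1]>130)&(W[...,2]>.15);print('red near grip',m.sum(),np.nanpercentile(W[m],[3,50,97],axis=0) if m.sum() else '')
def tp(xy,z,psi): return pose([*xy,z+tcp_to_grasp],90,psi)
Rr=S0-.035*SX-.1525*SY
M=tp([.52,.05],.27,-45);N=tp([.58,-.16],.26,-20);C=tp(Rr[:2],.23,-15);q=get_state()['qpos']
for X in(M,N,C,tp(Rr[:2],.18,-15)):q,e=ik(*X,q);print(q.round(2),e)
rows(now(),[M]);rows(M,[N]);rows(N,[C])
E
```

```text
t 28.3 grasp [0.4316 0.3213 0.2781] z [ 0.009  0.006 -1.   ] y [-0.974 -0.226 -0.01 ] F [ 1.  -0.   0.4] q [ 0.94  0.21 -0.17  0.   -1.18 -0.72] w 0.018762800048409058
red near grip 1419 [[0.42071631 0.30573493 0.25264197]
 [0.43396024 0.30976898 0.26889029]
 [0.44393757 0.33482298 0.33595757]]
[ 0.41  0.18 -0.18 -0.   -1.21  0.38] 5.126689789743677e-12
[-0.    0.33 -0.01 -0.   -1.24  1.22] 1.3924619740029295e-12
[-0.17  0.55  0.28  0.   -1.29  1.48] 3.800293413291911e-13
[-0.17  0.58  0.21 -0.   -1.19  1.48] 2.3869795029440866e-15
{"travel":[0.284,-0.025,-0.013],"rotation":[-0.5,0.0,-31.9]} d=0.286 a=32
{"travel":[0.191,0.106,0.010],"rotation":[0.0,0.0,-25.0]} d=0.219 a=25
{"travel":[0.119,0.078,0.030],"rotation":[0.0,0.0,-5.0]} d=0.146 a=5
```

servo_tool(
  commands=[
    {"travel": [0.035, -0.003, -0.002], "rotation": [0, 0, -4]},
    {"travel": [0.07, -0.006, -0.003], "rotation": [0, 0, -8]},
    {"travel": [0.107, -0.009, -0.005], "rotation": [-0.1, 0, -12]},
    {"travel": [0.144, -0.013, -0.007], "rotation": [-0.2, 0, -16]},
    {"travel": [0.18, -0.016, -0.009], "rotation": [-0.3, 0, -20]},
    {"travel": [0.216, -0.019, -0.011], "rotation": [-0.4, 0, -24]},
    {"travel": [0.25, -0.022, -0.012], "rotation": [-0.5, 0, -28]},
    {"travel": [0.284, -0.025, -0.013], "rotation": [-0.5, 0, -31.9]},
  ],
)

```text
time_s: 29.02
tool_pos: [0.5189, 0.0483, 0.2686]
orientation: [2.903, -1.198, -0.005]
force: [-0.0, 0.2, -0.1]
grip_width: 0.0187
```

servo_tool(
  commands=[
    {"travel": [0.027, 0.015, 0.001], "rotation": [0, 0, -3.5]},
    {"travel": [0.055, 0.03, 0.003], "rotation": [0, 0, -7]},
    {"travel": [0.082, 0.045, 0.004], "rotation": [0, 0, -10.5]},
    {"travel": [0.11, 0.06, 0.006], "rotation": [0, 0, -14]},
    {"travel": [0.137, 0.076, 0.007], "rotation": [0, 0, -18]},
    {"travel": [0.164, 0.091, 0.009], "rotation": [0, 0, -21.5]},
    {"travel": [0.191, 0.106, 0.01], "rotation": [0, 0, -25]},
    {"travel": [0.191, 0.106, 0.01], "rotation": [0, 0, -25]},
  ],
)

```text
time_s: 29.68
tool_pos: [0.5793, -0.1654, 0.2553]
orientation: [3.092, -0.546, -0.012]
force: [0.6, 0.5, -0.0]
grip_width: 0.0185
```

```bash
python3 - <<'E'
from tags import *
info()
def tp(xy,z,psi): return pose([*xy,z+tcp_to_grasp],90,psi)
Rr=S0-.035*SX-.1525*SY
rows(now(),[tp(Rr[:2],.225,-15)])
im,d,W=cloud('top');Z=W[...,2]
m=(Z>.16)&(Z<.19)&(W[...,1]>-.34)&(W[...,1]<-.2)&(W[...,0]>.6)&(W[...,0]<.76)
p=W[m];print('red head',m.sum(),cv2.minEnclosingCircle(p[:,:2].astype(np.float32)),Rr) if m.sum() else 0
E
```

```text
t 29.6833 grasp [ 0.5795 -0.1654  0.274 ] z [-0.008 -0.    -1.   ] y [-0.343 -0.939  0.003] F [ 0.6  0.5 -0. ] q [-0.01  0.34 -0.01  0.   -1.24  1.23] w 0.01845600243120499
{"travel":[0.118,0.073,0.030],"rotation":[0.2,0.4,-5.0]} d=0.142 a=5
red head 35 ((0.65113365650177, -0.28455930948257446), 0.017685743048787117) [ 0.66514477 -0.27412299  0.        ]
```

servo_tool(
  commands=[
    {"travel": [0.024, 0.015, 0.006], "rotation": [0, 0, -1]},
    {"travel": [0.047, 0.029, 0.012], "rotation": [0, 0, -2]},
    {"travel": [0.071, 0.044, 0.018], "rotation": [0, 0.2, -3]},
    {"travel": [0.095, 0.058, 0.024], "rotation": [0.1, 0.3, -4]},
    {"travel": [0.118, 0.073, 0.03], "rotation": [0.2, 0.4, -5]},
    {"travel": [0.118, 0.073, 0.03], "rotation": [0.2, 0.4, -5]},
    {"travel": [0.118, 0.073, 0.03], "rotation": [0.2, 0.4, -5]},
  ],
)

```text
time_s: 30.32
tool_pos: [0.6638, -0.2721, 0.2215]
orientation: [-3.111, 0.414, 0.009]
force: [-0.6, 0.6, -0.2]
grip_width: 0.0188
```

```bash
python3 - <<'E'
from tags import *
info()
def tp(xy,z,psi): return pose([*xy,z+tcp_to_grasp],90,psi)
Rr=S0-.035*SX-.1525*SY
rows(now(),[tp(Rr[:2],.189,-15)])
E
```

```text
t 30.3167 grasp [ 0.6639 -0.2722  0.2402] z [-0.005  0.004 -1.   ] y [-0.262 -0.965 -0.002] F [-0.6  0.6 -0.2] q [-0.17  0.55  0.26 -0.   -1.28  1.47] w 0.018783951012740358
{"travel":[0.002,0.002,0.033],"rotation":[-0.1,0.3,-0.2]} d=0.033 a=0
```

servo_tool(
  commands=[
    {"travel": [0.002, 0.002, 0.01], "rotation": [0, 0.3, 0]},
    {"travel": [0.002, 0.002, 0.02], "rotation": [0, 0.3, 0]},
    {"travel": [0.002, 0.002, 0.03], "rotation": [0, 0.3, 0]},
    {"travel": [0.002, 0.002, 0.033], "rotation": [0, 0.3, 0]},
    {"travel": [0.002, 0.002, 0.033], "rotation": [0, 0.3, 0]},
  ],
)

```text
time_s: 30.73
tool_pos: [0.6642, -0.2734, 0.1872]
orientation: [-3.112, 0.413, 0.005]
force: [-0.5, 0.4, -0.8]
grip_width: 0.0182
```

```bash
python3 - <<'E'
from tags import *
info()
def tp(xy,z,psi): return pose([*xy,z+tcp_to_grasp],90,psi)
Rr=S0-.035*SX-.1525*SY
rows(now(),[tp(Rr[:2],.1835,-15)])
E
```

```text
t 30.7333 grasp [ 0.6642 -0.2735  0.2059] z [-0.003  0.003 -1.   ] y [-0.261 -0.965 -0.002] F [-0.5  0.4 -0.8] q [-0.17  0.57  0.21 -0.   -1.21  1.47] w 0.018178625196661413
{"travel":[0.001,0.000,0.004],"rotation":[-0.1,0.2,-0.1]} d=0.004 a=0
```

servo_tool(
  commands=[
    {"travel": [0.001, 0, 0.002], "rotation": [0, 0, 0]},
    {"travel": [0.001, 0, 0.004], "rotation": [0, 0, 0]},
    {"travel": [0.001, 0, 0.004], "rotation": [0, 0, 0]},
  ],
)

```text
time_s: 30.98
tool_pos: [0.6651, -0.2734, 0.1831]
orientation: [-3.111, 0.413, 0.005]
force: [-0.3, 0.6, -0.1]
grip_width: 0.0187
```

servo_tool(
  commands=[
    {"travel": [0, 0, 0], "rotation": [0, 0, 0]},
    {"travel": [0, 0, 0], "rotation": [0, 0, 0]},
    {"travel": [0, 0, 0], "rotation": [0, 0, 0]},
    {"travel": [0, 0, 0], "rotation": [0, 0, 0]},
  ],
  claw=-0.3,
)

```text
time_s: 31.32
tool_pos: [0.6652, -0.2736, 0.1834]
orientation: [-3.112, 0.413, 0.004]
force: [-0.4, 0.0, 0.5]
grip_width: 0.03
```

servo_tool(
  commands=[
    {"travel": [0, 0, -0.015], "rotation": [0, 0, 0]},
    {"travel": [0, 0, -0.035], "rotation": [0, 0, 0]},
    {"travel": [0, 0, -0.06], "rotation": [0, 0, 0]},
    {"travel": [0, 0, -0.08], "rotation": [0, 0, 0]},
    {"travel": [0, 0, -0.08], "rotation": [0, 0, 0]},
  ],
)

```text
time_s: 31.73
tool_pos: [0.6673, -0.2749, 0.2698]
orientation: [3.114, -0.413, 0.012]
force: [-0.5, -0.6, 1.7]
grip_width: 0.0294
```

```bash
python3 - <<'E'
from tags import *
info()
im,d,W=wcloud();save('w8.png',im)
q=W-S0
for y in(-.1525,.16):
    m=(abs(q@SX+.03)<.04)&(abs(q@SY-y)<.04)&(W[...,2]>.184)&(W[...,2]<.2)
    p=W[m];print(m.sum(),cv2.minAreaRect(p[:,:2].astype(np.float32)) if m.sum() else '',np.median(p[:,2]) if m.sum() else '')
    m=(abs(q@SX+.03)<.04)&(abs(q@SY-y)<.04)&(W[...,2]>.174)&(W[...,2]<.184);p=W[m];print(' rim',m.sum(),cv2.minEnclosingCircle(p[:,:2].astype(np.float32)) if m.sum() else '')
def tp(xy,z,psi): return pose([*xy,z+tcp_to_grasp],90,psi)
M=tp([.50,-.10],.27,-30)
h=.405*U+.0738*V   # handle axis now ~.567-.154=.413
A=tp([.33,.15],.2,-45);B=tp((.36*U+.0738*V)[:2],.15,-61.55);B2=tp((.36*U+.0738*V)[:2],.03,-61.55);E=tp((.56*U+.0738*V)[:2],.03,-61.55)
qq=get_state()['qpos']
for X in(M,A,B,B2,E):qq,e=ik(*X,qq);print(qq.round(2),e)
rows(now(),[M]);rows(M,[A]);rows(A,[B])
E
```

```text
t 31.7333 grasp [ 0.6672 -0.2749  0.2885] z [ 0.007 -0.001 -1.   ] y [-0.261 -0.965 -0.001] F [-0.5 -0.6  1.7] q [-0.17  0.53  0.34 -0.   -1.37  1.47] w 0.029438767645838877
902 ((0.665505051612854, -0.2731151878833771), (0.019945137202739716, 0.029855426400899887), 75.45486450195312) 0.1917220383977042
 rim 646 ((0.666787326335907, -0.27308425307273865), 0.02511868253350258)
178 ((0.6912220120429993, 0.03376415744423866), (0.01571819931268692, 0.03112415410578251), 39.64826965332031) 0.1901435485343452
 rim 297 ((0.6878868341445923, 0.03849736228585243), 0.02523151971399784)
[ 0.12  0.16 -0.21 -0.   -1.21  0.93] 2.8306738374644247e-12
[ 0.88 -0.06 -0.62 -0.   -1.01 -0.1 ] 4.881656015027017e-12
[ 1.15  0.02 -0.69 -0.   -0.86 -0.65] 1.0167530033819885e-12
[ 1.15  0.26 -0.84 -0.   -0.46 -0.65] 7.33583610162805e-09
[ 0.91  0.51 -0.36  0.   -0.69 -0.42] 2.2094606551183436e-09
{"travel":[-0.206,-0.125,-0.003],"rotation":[-0.2,-0.2,14.9]} d=0.241 a=15
{"travel":[-0.272,-0.132,0.070],"rotation":[-0.0,0.0,15.0]} d=0.310 a=15
{"travel":[-0.095,-0.027,0.050],"rotation":[-0.0,0.0,16.6]} d=0.111 a=17
```

Both tags are seated. The arm now goes in front of the drawer handle with the fingers closed.

servo_tool(
  commands=[
    {"travel": [-0.026, -0.016, 0], "rotation": [0, 0, 1.8]},
    {"travel": [-0.052, -0.031, -0.001], "rotation": [0, 0, 3.7]},
    {"travel": [-0.08, -0.047, -0.001], "rotation": [0, 0, 5.5]},
    {"travel": [-0.11, -0.065, -0.002], "rotation": [0, 0, 7.5]},
    {"travel": [-0.14, -0.085, -0.002], "rotation": [0, 0, 10]},
    {"travel": [-0.17, -0.105, -0.003], "rotation": [0, 0, 12.5]},
    {"travel": [-0.206, -0.125, -0.003], "rotation": [0, 0, 14.9]},
    {"travel": [-0.206, -0.125, -0.003], "rotation": [0, 0, 14.9]},
  ],
)

```text
time_s: 32.45
tool_pos: [0.4945, -0.0969, 0.2686]
orientation: [-3.032, 0.811, 0.002]
force: [0.5, 0.6, -0.4]
grip_width: 0.03
```

servo_tool(
  commands=[
    {"travel": [-0.034, -0.016, 0.005], "rotation": [0, 0, 2]},
    {"travel": [-0.068, -0.033, 0.01], "rotation": [0, 0, 4]},
    {"travel": [-0.102, -0.05, 0.02], "rotation": [0, 0, 6]},
    {"travel": [-0.136, -0.066, 0.03], "rotation": [0, 0, 8]},
    {"travel": [-0.17, -0.083, 0.04], "rotation": [0, 0, 10]},
    {"travel": [-0.204, -0.1, 0.05], "rotation": [0, 0, 12]},
    {"travel": [-0.238, -0.116, 0.06], "rotation": [0, 0, 13.5]},
    {"travel": [-0.272, -0.132, 0.07], "rotation": [0, 0, 15]},
  ],
  claw=-1,
)

```text
time_s: 33.12
tool_pos: [0.3229, 0.1541, 0.1986]
orientation: [-2.9, 1.202, 0.003]
force: [-0.1, 0.8, 0.3]
grip_width: -0.0003
```

```bash
python3 - <<'E'
from tags import *
info()
def tp(xy,z,psi): return pose([*xy,z+tcp_to_grasp],90,psi)
B=tp((.355*U+.0738*V)[:2],.12,-61.55);B2=tp((.355*U+.0738*V)[:2],.03,-61.55)
rows(now(),[B]);rows(B,[B2])
im,d,W=cloud('side');Z=W[...,2];x=W@U;y=W@V
m=(abs(y-.074)<.05)&(Z>.035)&(Z<.058)&(x>.35)&(x<.46);print('handle u',m.sum(),np.percentile(x[m],[5,50,95]) if m.sum() else '')
E
```

```text
t 33.1167 grasp [0.3229 0.154  0.2173] z [-0.001  0.003 -1.   ] y [-0.708 -0.707 -0.002] F [-0.1  0.8  0.3] q [ 0.91 -0.06 -0.63 -0.   -1.   -0.12] w -0.0002823327327476719
{"travel":[-0.089,-0.024,0.079],"rotation":[-0.1,0.2,16.5]} d=0.121 a=17
{"travel":[-0.000,0.000,0.090],"rotation":[0.0,0.0,0.0]} d=0.090 a=0
handle u 202 [0.41086644 0.45022661 0.45540118]
```

servo_tool(
  commands=[
    {"travel": [-0.02, -0.006, 0.01], "rotation": [0, 0, 4]},
    {"travel": [-0.045, -0.012, 0.02], "rotation": [0, 0, 8]},
    {"travel": [-0.07, -0.018, 0.04], "rotation": [0, 0, 12]},
    {"travel": [-0.089, -0.024, 0.06], "rotation": [0, 0, 16.5]},
    {"travel": [-0.089, -0.024, 0.079], "rotation": [0, 0, 16.5]},
    {"travel": [-0.089, -0.024, 0.079], "rotation": [0, 0, 16.5]},
  ],
)

```text
time_s: 33.67
tool_pos: [0.2711, 0.2354, 0.1152]
orientation: [2.699, -1.593, -0.007]
force: [0.3, -1.1, -0.6]
grip_width: 0.0
```

servo_tool(
  commands=[
    {"travel": [0, 0, 0.03], "rotation": [0, 0, 0]},
    {"travel": [0, 0, 0.06], "rotation": [0, 0, 0]},
    {"travel": [0, 0, 0.09], "rotation": [0, 0, 0]},
    {"travel": [0, 0, 0.09], "rotation": [0, 0, 0]},
    {"travel": [0, 0, 0.09], "rotation": [0, 0, 0]},
  ],
)

```text
time_s: 34.08
tool_pos: [0.2704, 0.2338, 0.0249]
orientation: [2.695, -1.591, -0.005]
force: [-0.1, -0.0, 0.1]
grip_width: -0.0
```

```bash
python3 - <<'E'
from tags import *
info();p,R=now();print(p@U,p@V)
def tp(xy,z,psi): return pose([*xy,z+tcp_to_grasp],90,psi)
rows(now(),[tp((u*U+.0738*V)[:2],.03,-61.55) for u in (.39,.52,.54)])
E
```

```text
t 34.0833 grasp [0.2705 0.234  0.0436] z [-0.009 -0.008 -1.   ] y [-0.876 -0.483  0.012] F [-0.1 -0.   0.1] q [ 1.17  0.26 -0.87 -0.01 -0.45 -0.66] w -4.5838318928043484e-05
0.3491272879217937 0.07680163006591369
{"travel":[0.003,-0.041,-0.006],"rotation":[0.7,-0.2,0.4]} d=0.041 a=1
{"travel":[0.004,-0.171,-0.007],"rotation":[0.7,-0.2,0.4]} d=0.171 a=1
{"travel":[0.004,-0.191,-0.007],"rotation":[0.7,-0.2,0.4]} d=0.191 a=1
```

servo_tool(
  commands=[
    {"travel": [0.002, -0.02, -0.004], "rotation": [0.7, 0, 0.4]},
    {"travel": [0.003, -0.04, -0.006], "rotation": [0.7, 0, 0.4]},
    {"travel": [0.003, -0.06, -0.006], "rotation": [0.7, 0, 0.4]},
    {"travel": [0.003, -0.085, -0.006], "rotation": [0.7, 0, 0.4]},
    {"travel": [0.004, -0.11, -0.007], "rotation": [0.7, 0, 0.4]},
    {"travel": [0.004, -0.135, -0.007], "rotation": [0.7, 0, 0.4]},
    {"travel": [0.004, -0.16, -0.007], "rotation": [0.7, 0, 0.4]},
    {"travel": [0.004, -0.18, -0.007], "rotation": [0.7, 0, 0.4]},
  ],
)

```text
time_s: 34.75
tool_pos: [0.4322, 0.3181, 0.0333]
orientation: [-2.697, 1.607, -0.005]
force: [-1.7, -1.3, 1.4]
grip_width: 0.0
```

servo_tool(
  commands=[
    {"travel": [0, -0.005, 0], "rotation": [0, 0, 0]},
    {"travel": [0, -0.01, 0], "rotation": [0, 0, 0]},
    {"travel": [0, -0.01, 0], "rotation": [0, 0, 0]},
  ],
)

```text
time_s: 35.0
tool_pos: [0.4419, 0.3234, 0.0355]
orientation: [-2.694, 1.605, -0.006]
force: [-0.4, 0.0, -0.4]
grip_width: -0.0003
```

servo_tool(
  commands=[
    {"travel": [0, -0.004, 0], "rotation": [0, 0, 0]},
    {"travel": [0, -0.006, 0], "rotation": [0, 0, 0]},
    {"travel": [0, -0.006, 0], "rotation": [0, 0, 0]},
  ],
)

```text
time_s: 35.25
tool_pos: [0.4469, 0.3262, 0.036]
orientation: [-2.694, 1.605, -0.006]
force: [-0.2, -0.5, -0.1]
grip_width: 0.0001
```

```bash
python3 - <<'E'
from tags import *
info();p,R=now();print(p@U,p@V)
E
```

```text
t 35.25 grasp [0.4468 0.3261 0.0547] z [ 0.007  0.003 -1.   ] y [-0.879 -0.476 -0.007] F [-0.2 -0.5 -0.1] q [ 0.93  0.48 -0.41  0.01 -0.67 -0.43] w 0.00013414523279104277
0.5483299094034528 0.07387916192592021
```

servo_tool(
  commands=[
    {"travel": [0, -0.003, 0.002], "rotation": [0, 0, 0]},
    {"travel": [0, -0.005, 0.003], "rotation": [0, 0, 0]},
    {"travel": [0, -0.005, 0.003], "rotation": [0, 0, 0]},
  ],
)

```text
time_s: 35.5
tool_pos: [0.4514, 0.3287, 0.0327]
orientation: [-2.694, 1.605, -0.006]
force: [-0.1, -0.5, 0.6]
grip_width: -0.0005
```

servo_tool(
  commands=[
    {"travel": [0, -0.003, 0], "rotation": [0, 0, 0]},
    {"travel": [0, -0.005, 0], "rotation": [0, 0, 0]},
    {"travel": [0, -0.005, 0], "rotation": [0, 0, 0]},
  ],
)

```text
time_s: 35.75
tool_pos: [0.4562, 0.3313, 0.0325]
orientation: [-2.694, 1.604, -0.007]
force: [1.0, -0.2, 0.4]
grip_width: -0.0001
```

servo_tool(
  commands=[
    {"travel": [0, -0.003, 0], "rotation": [0, 0, 0]},
    {"travel": [0, -0.004, 0], "rotation": [0, 0, 0]},
    {"travel": [0, -0.004, 0], "rotation": [0, 0, 0]},
  ],
)

```text
time_s: 36.0
tool_pos: [0.4567, 0.3309, 0.0321]
orientation: [2.696, -1.608, 0.002]
force: [-9.2, -3.6, 5.9]
grip_width: -0.0003
```

```bash
python3 - <<'E'
from tags import *
info();p,R=now();print(p@U,p@V)
E
```

```text
t 36.0 grasp [0.4567 0.331  0.0508] z [ 0.    -0.003 -1.   ] y [-0.88  -0.476  0.001] F [-9.2 -3.6  5.9] q [ 0.92  0.5  -0.38  0.   -0.69 -0.42] w -0.0002814723035644447
0.559161037425554 0.07339933072805804
```

servo_tool(
  commands=[
    {"travel": [0, -0.003, 0], "rotation": [0, 0, 0]},
    {"travel": [0, -0.003, 0], "rotation": [0, 0, 0]},
  ],
)

```text
time_s: 36.17
tool_pos: [0.4567, 0.3305, 0.0317]
orientation: [2.69, -1.605, -0.001]
force: [-9.1, -2.0, 6.5]
grip_width: -0.0001
```

servo_tool(
  commands=[
    {"travel": [0, 0.015, 0], "rotation": [0, 0, 0]},
    {"travel": [0, 0.03, 0], "rotation": [0, 0, 0]},
    {"travel": [0, 0.06, 0], "rotation": [0, 0, 0]},
    {"travel": [0, 0.09, -0.03], "rotation": [0, 0, 0]},
    {"travel": [0, 0.12, -0.06], "rotation": [0, 0, 0]},
    {"travel": [0, 0.14, -0.09], "rotation": [0, 0, 0]},
    {"travel": [0, 0.14, -0.12], "rotation": [0, 0, 0]},
    {"travel": [0, 0.14, -0.12], "rotation": [0, 0, 0]},
  ],
)

```text
time_s: 36.83
tool_pos: [0.3361, 0.268, 0.1591]
orientation: [-2.696, 1.603, -0.002]
force: [0.9, 2.0, 0.1]
grip_width: 0.0001
```

```bash
python3 - <<'E'
from tags import *
info()
im,d,Wt=cloud('top');save('top9.png',im);im2,d,Ws=cloud('side')
save('fin.png',np.hstack([cv2.resize(im2[90:280,170:420],(790,600))]))
for W in(Wt,Ws):
    x=W@U;y=W@V;Z=W[...,2]
    m=(abs(y-.074)<.055)&(Z>.037)&(Z<.058)&(x>.5)&(x<.597);print('handle u',m.sum(),np.percentile(x[m],[5,50]) if m.sum() else '')
    f=(abs(y-.074)<.1)&(Z>.03)&(Z<.075)&(x>.595)&(x<.63);print('front u',f.sum(),np.percentile(x[f],[5,25,50]) if f.sum() else '')
    q=W-S0
    for n,yc in(('green',.16),('red',-.1525)):
        s=q@SX;t=q@SY
        o=[]
        for a,b in((.03,.08),(.09,.14)):
            m=(Z>a)&(Z<b)&(abs(t-yc)<.028)&(s>-.075)&(s<0);o.append(np.percentile(s[m],4).round(4) if m.sum()>5 else None)
        k=(Z>.186)&(Z<.2)&(abs(t-yc)<.03)&(abs(s+.03)<.03);print(n,'tube front',o,'tag top',k.sum(),np.median(W[k],axis=0) if k.sum() else '')
z0=np.load('top0.npz')['W']
for n,(a,b) in dict(jar=(175,132),spray=(405,203)).items(): print(n,z0[b-2:b+3,a-2:a+3].mean((0,1)),Wt[b-2:b+3,a-2:a+3].mean((0,1)))
E
```

```text
t 36.8333 grasp [0.3361 0.2679 0.1778] z [ 0.003  0.004 -1.   ] y [-0.879 -0.477 -0.005] F [0.9 2.  0.1] q [ 1.05  0.12 -0.56  0.   -0.89 -0.56] w 5.183019447829452e-05
handle u 175 [0.57113592 0.5765212 ]
front u 694 [0.60964841 0.61113946 0.6126705 ]
green tube front [np.float64(-0.054), np.float64(-0.0533)] tag top 92 [0.69087504 0.03525015 0.19207451]
red tube front [np.float64(-0.0596), np.float64(-0.0596)] tag top 91 [ 0.66292613 -0.27297528  0.19156456]
handle u 84 [0.57014254 0.5747414 ]
front u 472 [0.60831233 0.61123285 0.61326644]
green tube front [np.float64(-0.0528), np.float64(-0.0526)] tag top 46 [0.68958748 0.0321672  0.19195174]
red tube front [np.float64(-0.0598), np.float64(-0.0591)] tag top 71 [ 0.65932963 -0.27803103  0.19293156]
jar [0.69334198 0.18392769 0.06987837] [nan nan nan]
spray [ 0.48617391 -0.44838344  0.13330999] [ 0.4861783  -0.44838445  0.13330047]
```

View pics/fin.png

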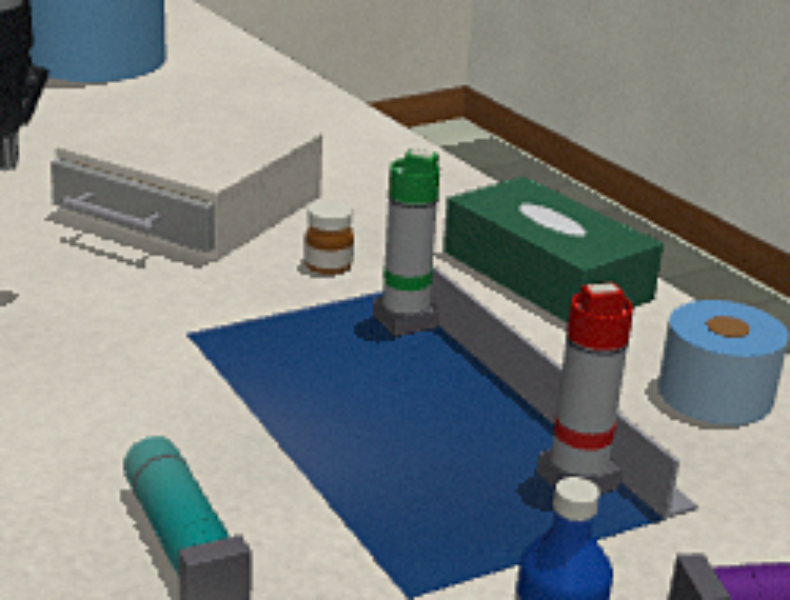

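```bash
python3 - <<'E'
from tags import *
for n in('top','side'):
    im,d,W=cloud(n);x=W@U;y=W@V;Z=W[...,2]
    m=(abs(y-.074)<.09)&(Z>.081)&(Z<.092)&(x>.55)&(x<.9);f=(abs(y-.074)<.1)&(Z>.055)&(Z<.072)&(x>.59)&(x<.64)
    print(n,'unit top u',np.percentile(x[m],[.3,1,2,98,99.7]).round(4),'front face u',np.percentile(x[f],[10,50,90]).round(4))
    s=(W-S0)@SX;t=(W-S0)@SY;m=(Z>.004)&(Z<.03)&(abs(t+.1525)<.05)&(s<-.002)&(s>-.09)&(W[...,2]>.008)
    print(' red foot',m.sum(),cv2.minAreaRect(np.stack([s[m],t[m]],1).astype(np.float32)))
E
```

```text
top unit top u [0.626  0.6273 0.6295 0.8467 0.8505] front face u [0.6107 0.6149 0.6258]
 red foot 105 ((-0.042301345616579056, -0.15044859051704407), (0.08752742409706116, 0.05714273080229759), 7.136116027832031)
side unit top u [0.6249 0.6259 0.6269 0.8481 0.8539] front face u [0.6103 0.6133 0.6173]
 red foot 144 ((-0.037038739770650864, -0.16015638411045074), (0.04048026353120804, 0.07851148396730423), 50.585086822509766)
```

```bash
python3 -c "
from station import *
print(job_done())"
```

```text
the job is handed in; nothing more can be done
None
```

I handed the job in at about 37 s of the 210 s allowed. It gave no verdict, and my last checks found every final condition met.

Only the red and green canisters were present; yellow was absent, so its tag stayed in the drawer. I butted each foot against the upstand, tipped each canister up by its head end and only then opened the drawer by about 15 cm. I set the green and red tags in their own heads and pushed the drawer shut until it stopped with about 10 N on the gripper.

| Check | Green | Red |
|---|---|---|
| Standing | upright | upright |
| Axis from the stop face (allowed 15–40 mm) | about 28 mm | about 34.5 mm |
| Tag off the dish centre (allowed 18 mm) | about 1–2 mm | about 1–2 mm |
| Tag top height (fully seated = 0.192 m) | 0.192 m | 0.192 m |

- **Red canister:** it is inside the limit but not quite flush with the upstand; I left it, with about 5 mm to spare. It stands slightly turned, and its exact turn could not be measured because the foot fits from the two cameras disagreed.
- **Drawer:** its front is about 1 mm from the shut position worked out from the unit's back edge.
- **Bystanders:** the blue bottle has not moved, by the top camera. The jar's last numeric reading failed because there was no depth there; in the picture it looks unmoved.

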